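# Close the caramel frame and tip in the nuts

### The job

Close the frame of caramel bars on the marble slab: lay the loose steel bar flat on the slab across the frame's open side, flush against the ends of both side bars, without shoving the bars that are already set. Then tip all six nuts from the wooden tote into the closed frame, keeping it closed, and stand the empty tote back upright on the table, off the slab. Leave the cup and the canister where they stand.

Things in the scene. Friction and masses are not known exactly. Their poses are not given: they have to be found in the camera images.
- slab: white marble slab lying on the table, 300 x 300 mm, 20 mm thick, fixed; origin: centre of its underside (its top is 20 mm up); other kitchen gear, up to 240 mm tall, stands along the back of the table (beyond x = 0.76 m) and its sides (beyond 0.52 m left or right)
- back_bar: steel caramel bar already set on the slab, the far side of the frame: 15 mm along its own x, 200 mm along its own y, 20 mm tall, 0.47 kg, loose; origin: centre of its underside; its -x points over the frame's inside towards the open side, which faces the robot
- side_bar_left: steel caramel bar already set on the slab, the +y side of the frame: 150 mm along its own x, 15 mm along y, 20 mm tall, 0.35 kg, loose; origin: centre of its underside; its +x end butts against the back bar 8 to 20 mm in from that bar's end, its -x end is at the open side
- side_bar_right: the same, the -y side of the frame, parallel to the left one; the clear width inside the frame is 130 to 154 mm and the clear length 150 mm
- left_end (a point): centre of the -x end face of side_bar_left (at the open side), 10 mm above the slab's top
- right_end (a point): centre of the -x end face of side_bar_right, 10 mm above the slab's top; the two end faces lie in one plane (within 1 mm)
- loose_bar: the fourth steel caramel bar, lying on the table to one side of the slab, the tote being on the other: 15 mm along its own x, 200 mm along its own y, 20 mm tall, 0.47 kg; origin: centre of its underside; both long faces are alike
- tote: small wooden tote on the table, 0.22 kg: floor 180 x 120 mm, 7 mm thick; walls 8 mm thick, to 35 mm high, on both sides (y) and at its +x end; its -x end is open, without a lip, for pouring, and faces roughly towards the robot; a round dowel handle crosses above it along its y, about over its balance point; two uprights hold it; origin: centre of its underside
- tote_handle (a point): middle of the tote's dowel handle: 18 mm thick, axis along the tote's y, 78 mm above the underside, 10 mm towards +x from the tote's origin; clear span 104 mm between the uprights, which reach 90 mm high
- tote_lip (a point): middle of the lower edge of the tote's open end, 90 mm towards -x of its origin, underside of the floor
- nut0: shelled whole nut, 38 x 22 x 22 mm, 10 g, one of six lying in the tote; origin: its middle; with the usual friction of about 0.5 to 0.7 they slide on the tote's floor once it is tilted 27 to 36 degrees
- nut1: shelled whole nut, 38 x 22 x 22 mm, 10 g, one of six lying in the tote; origin: its middle
- nut2: shelled whole nut, 38 x 22 x 22 mm, 10 g, one of six lying in the tote; origin: its middle
- nut3: shelled whole nut, 38 x 22 x 22 mm, 10 g, one of six lying in the tote; origin: its middle
- nut4: shelled whole nut, 38 x 22 x 22 mm, 10 g, one of six lying in the tote; origin: its middle
- nut5: shelled whole nut, 38 x 22 x 22 mm, 10 g, one of six lying in the tote; origin: its middle
- cup: red ceramic cup, 80 mm across, 85 mm tall, a bystander, loose; origin: centre of its underside
- canister: glass canister with a steel screw-top lid, 100 mm across, 165 mm tall, a bystander, loose; origin: centre of its underside
Mind the look-alikes: they are no part of the job. Leave any blue or red look-alike of the side_bar_left alone. Leave any orange look-alike of the nut5 alone.

How it is judged:
By the outcome, as a careful person would: the job done as asked, in the order asked, and still so for the second after the job is handed in, with the robot touching nothing.
It also fails if it takes over 72 s, if anything falls off the work surface, if the arm or the gripper's body presses on something with over 40 N, if the wrist force passes 120 N, or if a joint passes its speed limit or range.

### The arm

A 6-joint arm with a two-finger parallel gripper is mounted at the origin on the work surface. World frame = base frame: x ahead of the robot, y to its left, z up, the work surface at z = 0. Lengths are in mm, angles in rad, forces in N, time in s.
With the tool pointing down it reaches from about 350 to 875 mm from the base axis. Payload 4.2 kg.
Tool frame: the origin (TCP) lies midway between the tips of the shut fingers; the grasp point (between the pads) lies 19 mm behind it; z points along the fingers, y is the line along which they close (so a half turn about z gives the same grasp; the last joint's range is limited). The gripper opens to 85 mm and grips with 20 to 120 N. Pads are 22 mm wide; open, the fingers measure 114 mm over their backs; the gripper's body (76 mm by 85 mm) begins 54 mm behind the grasp point. The pads swing forward as they close: fully open they stand 13 mm farther back than shut.
Start: joints at [-0.918, 0.385, 0.008, 0, -1.194, -0.259], TCP at [239.826, -577.133, 205.112] pointing down, gripper open.
Joint ranges: [-3.14, 3.14], [-1.21, 2.06], [-1.07, 1.41], [-3.16, 2.05], [-2.99, -0.16], [-3.1, 3.1]. Speed limits (rad/s): [2.79, 2.79, 3.14, 3.14, 3.14, 3.14].

### API

Orientations are given as a rotation vector (axis times angle).
In Python, from rig import manip gives the robot as it stands. The module is installed in compiled form; this text tells all that it offers.
- The arm moves only by the tool step_arm, never from a script. Its argument "commands" is one flat list of numbers, 7 for each row, row after row: the shift along the tool's x, y, z in mm, then the turn, a rotation vector about the tool's x, y, z in rad, then the opening, from -1 (shut) to 1 (fully open). In form: [x, y, z, rx, ry, rz, gripper, x, y, z, rx, ry, rz, gripper, ...]. A call has 1 to 8 rows; each row is the pose to reach, as a shift and turn from the pose commanded when the call began, along the tool's axes at that moment; what a row does not reach only later rows make up. A row lasts 1/8 s, in which the tool goes at most 62.5 mm and 10.7 degrees, less where a joint would pass 70% of its speed; a pose out of reach is approached as far as the arm can. A call with a gripper value outside its range is refused whole. The fingers move at their own pace and stop on an object; "force" is the grip in N (left out, the last holds). Time passes only in rows, so rows that repeat a pose let the fingers close. It gives the time, the measured TCP pose, the force, the opening and the grip force at its end, in the units of the state.
- manip.observe(): the state, without advancing time (a new reading comes with each control period).
- manip.capture(name): name is "scene" or "side" or "wrist"; returns (picture, depth): 384x512x3 uint8, red, green, blue; 384x512 float32, mm along the optical axis (not along the pixel's ray), 0 where there is no reading.
- manip.camera_model(name): a dict with "mtx" (3x3 intrinsics, pixels), "rvec" (rotation vector, rad) and "tvec" (3), from world to camera coordinates, as OpenCV has them; the wrist camera has in their place "T_tool_cam" (4x4, takes a point from camera to tool coordinates, whose origin is the TCP and whose axes are the flange's). Camera axes: x right, y down, z forward; pixel columns grow to the right and rows downward; lengths in mm; the calibration is good to about 2 mm. A picture is of the moment at which its call begins: read the wrist's pose just before it. camera_model takes no time and is no camera call.
- manip.finish_job(): hands the job in; it is judged then, once.
The state is a dict: "time": time; "q": joint angles; "joint_velocities": joint speeds; "joint_torque": joint torques, N m; "tool_pos": TCP position; "orientation": TCP orientation; "ft_force": force on the tool from outside, world axes, zero at the start; "wrist_torque": the same for the moment, N m; "gripper_width": opening from 0.0 (shut) to 1.0 (fully open); "finger_force": force on a finger pad.
Only numpy, scipy, OpenCV 4.12 (cv2) and the standard library are available. Lean on these libraries where they do the work, as an engineer would, in place of code of your own. Each camera call takes 0.05 s, during which the arm holds its last target. There are 200 camera calls.

## Working session

There is one attempt and no reset: what is moved stays moved. The work goes in short steps, Python scripts to look and compute and a tool call to move; the robot and the scene stay as the last step left them, time stands still between calls to the robot, and variables do not carry over. Pictures are saved under pics/ and viewed, at most 10 in all, crops included, and the job is handed in when it is done.

Besides the shell and the picture viewer there is one more tool, called after "Emit:" as name(argument=value, ...) on one line, values as JSON. step_arm: Moves the arm, as the interface text tells. Its arguments: {"type":"object","properties":{"commands":{"type":"array","items":{"type":"number"}},"force":{"type":"number"}},"required":["commands"]}

```bash
mkdir -p pics; cat > h.py <<'E'
import numpy as np, cv2
from rig import manip
def cam(n):
    m=manip.camera_model(n); K=np.array(m["mtx"],float)
    if "T_tool_cam" in m:
        s=manip.observe(); T=np.eye(4); T[:3,:3]=cv2.Rodrigues(np.array(s["orientation"],float))[0]; T[:3,3]=s["tool_pos"]
        return K,T@np.array(m["T_tool_cam"])
    R=cv2.Rodrigues(np.array(m["rvec"],float))[0]; T=np.eye(4); T[:3,:3]=R.T; T[:3,3]=-R.T@np.array(m["tvec"],float).ravel()
    return K,T
def shot(n,f):
    K,T=cam(n); p,d=manip.capture(n); cv2.imwrite("pics/%s.png"%f,p[:,:,::-1]); np.savez("%s.npz"%f,p=p,d=d,K=K,T=T)
    return p,d,K,T
def load(f):
    z=np.load(f+".npz"); return z["p"],z["d"],z["K"],z["T"]
def ray(K,T,u,v,z):
    r=T[:3,:3]@np.linalg.solve(K,np.array([u,v,1.]));o=T[:3,3]
    return o+r*(z-o[2])/r[2]
def cloud(d,K,T):
    v,u=np.mgrid[:d.shape[0],:d.shape[1]]
    P=np.stack([(u-K[0,2])/K[0,0]*d,(v-K[1,2])/K[1,1]*d,d],-1)
    return P@T[:3,:3].T+T[:3,3]
E
python3 - <<'E'
from h import *
for n in("scene","side"):
    p,d,K,T=shot(n,n+"0"); print(n,T[:3,3],K[0,0])
a=cv2.imread("pics/scene0.png");b=cv2.imread("pics/side0.png")
cv2.imwrite("pics/s0b.png",cv2.resize(a,(800,600)));
print(manip.observe())
E
```

```text
scene [ 878.06870679  577.07304165 1116.73287698] 362.9412892905741
side [ 320.73485563 -963.77247268  774.19111254] 367.00242342267785
{'time': 0.1, 'q': array([-9.18373016e-01,  3.85472907e-01,  6.72771750e-03, -4.38485183e-04,
       -1.19398246e+00, -2.58594030e-01]), 'joint_velocities': array([-0.00138163, -0.00148243,  0.00120405,  0.00099065, -0.00069831,
       -0.00111495]), 'joint_torque': array([-1.81090996e-03, -3.93317878e+01,  1.88928705e+01,  4.19789448e+00,
       -2.56744373e-03, -5.33599511e-07]), 'tool_pos': array([ 239.61350313, -576.61083218,  204.12096594]), 'orientation': array([ 6.14291415e-01, -3.08045500e+00, -3.00556598e-03]), 'ft_force': array([0.14866429, 0.38531553, 0.6170014 ]), 'wrist_torque': array([ 0.03952829,  0.00711053, -0.00734133]), 'finger_force': 0.0, 'gripper_width': 1.0024179649837512}
```

View pics/s0b.png

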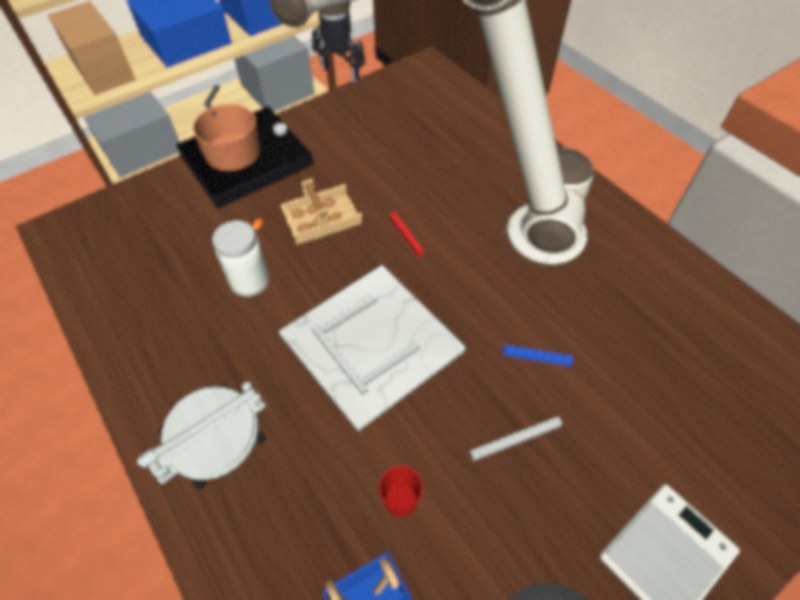

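View pics/side0.png

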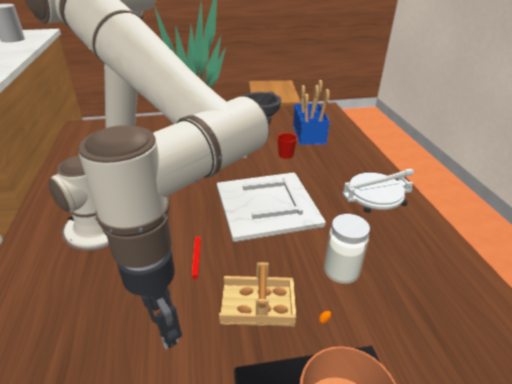

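The scene picture (800x600) shows the steel bar at (515,438). It is the only silver bar off the slab. The blue bar (538,355) and red bar (407,233) are look-alikes. The frame is at (365,345), the tote at (320,213), the orange nut look-alike at (257,225), the cup at (400,490) and the canister at (240,258).

```bash
python3 - <<'E'
from h import *
p,d,K,T=load("scene0"); s=512/800
for n,u,v,z in [("bar a",472,456,10),("bar b",560,423,10),("backL",366,388,40),("backR",318,331,40),("lend",418,348,40),("rend",375,300,40),("slab1",280,332,20),("slab2",383,266,20),("slab3",465,348,20),("slab4",360,429,20),
 ("tote a",281,208,35),("tote b",343,186,35),("tote c",361,214,35),("tote d",298,241,10),("cup",400,475,85),("can",236,238,165),("blue",538,350,20),("red",407,232,20)]:
    print(n,ray(K,T,u*s,v*s,z).round())
C=cloud(d,K,T)
for n,u,v in [("bar",515,438),("slab",400,330),("tote handle",309,193),("table",300,500)]:
    print(n,C[int(v*s),int(u*s)].round())
# loose bar mask by height+grey
g=(C[...,2]>8)&(C[...,2]<40)&(C[...,1]>150)&(C[...,1]<420)&(C[...,0]<600)&(np.ptp(p.astype(int),axis=2)<40)
n,l,st,c=cv2.connectedComponentsWithStats(g.astype(np.uint8))
for i in range(1,n):
    if st[i,4]>100:
        v,u=np.nonzero(l==i); P=np.array([ray(K,T,a,b,20) for a,b in zip(u,v)]);print(st[i],P.mean(0).round(),cv2.minAreaRect(P[:,:2].astype(np.float32)))
# tote
g=(C[...,2]>4)&(C[...,2]<110)&(C[...,1]<-120)&(C[...,1]>-420)&(C[...,0]<600)&(C[...,0]>250)
n,l,st,c=cv2.connectedComponentsWithStats(g.astype(np.uint8))
for i in range(1,n):
    if st[i,4]>100:
        P=C[l==i];print(st[i],P.mean(0).round(),P.max(0).round(),cv2.minAreaRect(P[:,:2].astype(np.float32)))
        h=P[P[:,2]>70];print("h",h.mean(0) if len(h) else 0,len(h),cv2.minAreaRect(h[:,:2].astype(np.float32)) if len(h) else 0)
E
```

```text
bar a [539. 349.  10.]
bar b [347. 401.  10.]
backL [634. 114.  40.]
backR [643. -64.  40.]
lend [489. 101.  40.]
rend [493. -59.  40.]
slab1 [ 710. -124.   20.]
slab2 [ 412. -142.   20.]
slab3 [397. 153.  20.]
slab4 [691. 175.  20.]
tote a [ 525. -446.   35.]
tote b [ 350. -418.   35.]
tote c [ 368. -305.   35.]
tote d [ 538. -343.   10.]
cup [691. 315.  85.]
can [ 692. -302.  165.]
blue [270. 251.  20.]
red [ 300. -196.   20.]
bar [449. 371.  19.]
slab [483.  27.  13.]
tote handle [ 457. -411.   81.]
table [861. 218.  -4.]
[250 226  44  32 151] [528. 157.  20.] ((509.47613525390625, 154.70376586914062), (182.76239013671875, 14.063133239746094), 2.7550621032714844)
[301 267  58  27 332] [447. 372.  20.] ((445.81982421875, 372.8447265625), (17.29355239868164, 200.77703857421875), 75.67842864990234)
[183 119  48  37 786] [ 454. -361.   28.] [ 544. -305.   90.] ((445.53314208984375, -379.0474548339844), (119.1680679321289, 180.2727508544922), 78.45228576660156)
h [ 460.66045875 -362.46879547   82.11127658] 103 ((460.8797912597656, -372.16033935546875), (97.71269226074219, 28.949251174926758), 82.6817398071289)
[248 136  23  28 152] [ 304. -198.   15.] [ 317. -122.   23.] ((301.7012939453125, -199.76913452148438), (156.8594207763672, 19.253177642822266), 84.2116470336914)
h 0 0 0
[205 171  44  28 245] [ 501. -131.   18.] [ 599. -120.   24.] ((505.864501953125, -132.947021484375), (187.34225463867188, 27.896907806396484), 0.8464180827140808)
h 0 0 0
```

```bash
cat >> h.py <<'E'
from scipy.spatial.transform import Rotation as Ro
import json,os
def Rd(yaw,pitch=0):  # tool down with x at yaw (deg); pitch = turn about tool y (deg), then
    return (Ro.from_euler('z',yaw,degrees=True)*Ro.from_euler('x',180,degrees=True)*Ro.from_euler('y',pitch,degrees=True))
def cur():
    if os.path.exists("cmd.json"): j=json.load(open("cmd.json")); return np.array(j["p"]),Ro.from_rotvec(j["r"])
    return np.array([239.826,-577.133,205.112]),Rd(-157.4)
def rel(pos,R,p0=None,R0=None):
    if p0 is None: p0,R0=cur()
    return np.r_[R0.inv().apply(np.array(pos)-p0).round(1),(R0.inv()*R).as_rotvec().round(4)]
def done(row):  # record final commanded row
    p,R=cur(); r=np.array(row[:6],float)
    p=p+R.apply(r[:3]); R=R*Ro.from_rotvec(r[3:]); json.dump({"p":list(p),"r":list(R.as_rotvec())},open("cmd.json","w"))
    s=manip.observe(); print("cmd",p.round(1),"meas",s["tool_pos"].round(1),"dR",np.rad2deg((R.inv()*Ro.from_rotvec(s["orientation"])).magnitude()).round(2),"q",s["q"].round(2),"F",s["ft_force"].round(1),"w",round(s["gripper_width"],3),"t",s["time"])
E
python3 - <<'E'
from h import *
print(np.round(manip.camera_model("wrist")["T_tool_cam"],3),manip.camera_model("wrist")["mtx"])
print("R0 chk",Rd(-157.4).as_rotvec())
print(rel([360,-250,330],Rd(-115)), rel([440,10,330],Rd(-87)))
E
```

```text
[[-0.00000e+00 -9.50000e-01 -3.13000e-01  8.03110e+01]
 [ 1.00000e+00 -0.00000e+00 -1.00000e-03  6.57000e-01]
 [ 0.00000e+00 -3.13000e-01  9.50000e-01 -1.68668e+02]
 [ 0.00000e+00  0.00000e+00  0.00000e+00  1.00000e+00]] [[323.87311063   0.         261.3686451 ]
 [  0.         323.87311063 186.39476404]
 [  0.           0.           1.        ]]
R0 chk [ 6.15582967e-01 -3.08069181e+00 -1.88637968e-16]
[-236.7   255.8  -124.9     0.      0.     -0.74] [-410.4     465.1    -124.9       0.        0.       -1.2287]
```

Emit:
step_arm(commands=[-236.7, 255.8, -124.9, 0, 0, -0.74, 1, -236.7, 255.8, -124.9, 0, 0, -0.74, 1, -236.7, 255.8, -124.9, 0, 0, -0.74, 1, -236.7, 255.8, -124.9, 0, 0, -0.74, 1, -236.7, 255.8, -124.9, 0, 0, -0.74, 1, -236.7, 255.8, -124.9, 0, 0, -0.74, 1, -236.7, 255.8, -124.9, 0, 0, -0.74, 1, -236.7, 255.8, -124.9, 0, 0, -0.74, 1])

```text
time: 1.1
tool_pos: [360.0, -249.9, 329.4]
orientation: [1.688, -2.649, -0.002]
ft_force: [-0.7, -0.6, -0.0]
gripper_width: 1.001
finger_force: 0.0
```

```bash
python3 - <<'E'
from h import *
done([-236.7,255.8,-124.9,0,0,-0.74])
print(rel([440,10,330],Rd(-87)))
E
```

```text
cmd [ 360. -250.  330.] meas [ 360.  -249.9  329.4] dR 0.07 q [-0.23 -0.01 -0.18 -0.   -1.4  -0.2 ] F [-0.7 -0.6 -0. ] w 1.001 t 1.1
[-269.4      37.4       0.        0.       -0.       -0.4887]
```

Emit:
step_arm(commands=[-269.4, 37.4, 0, 0, 0, -0.4887, 1, -269.4, 37.4, 0, 0, 0, -0.4887, 1, -269.4, 37.4, 0, 0, 0, -0.4887, 1, -269.4, 37.4, 0, 0, 0, -0.4887, 1, -269.4, 37.4, 0, 0, 0, -0.4887, 1, -269.4, 37.4, 0, 0, 0, -0.4887, 1, -269.4, 37.4, 0, 0, 0, -0.4887, 1])

```text
time: 1.98
tool_pos: [440.1, 8.4, 329.3]
orientation: [2.274, -2.165, -0.001]
ft_force: [-0.1, -0.4, -0.2]
gripper_width: 1.004
finger_force: 0.0
```

```bash
python3 - <<'E'
from h import *
done([-269.4,37.4,0,0,0,-0.4887])
p,d,K,T=shot("wrist","w0")
cv2.imwrite("pics/w0b.png",cv2.resize(cv2.imread("pics/w0.png"),(800,600)))
C=cloud(d,K,T)
g=((C[...,2]>31)&(C[...,2]<50)).astype(np.uint8)
n,l,st,c=cv2.connectedComponentsWithStats(g)
for i in range(1,n):
    if st[i,4]>100:
        v,u=np.nonzero(l==i); P=np.array([ray(K,T,a,b,40) for a,b in zip(u,v)])
        print(st[i],C[l==i][:,2].mean(),P.min(0),P.max(0)); 
np.save("g.npy",g); print(np.median(C[...,2]))
E
```

```text
cmd [440.  10. 330.] meas [440.1   8.4 329.3] dR 0.2 q [ 0.39 -0.01 -0.18  0.   -1.4  -0.34] F [-0.1 -0.4 -0.2] w 1.004 t 1.975
[ 106   61  126  141 4185] 39.42262068488861 [481.08561796 -85.93702944  40.        ] [650.01506214 112.25042622  40.        ]
0.8006607592506612
```

View pics/w0b.png

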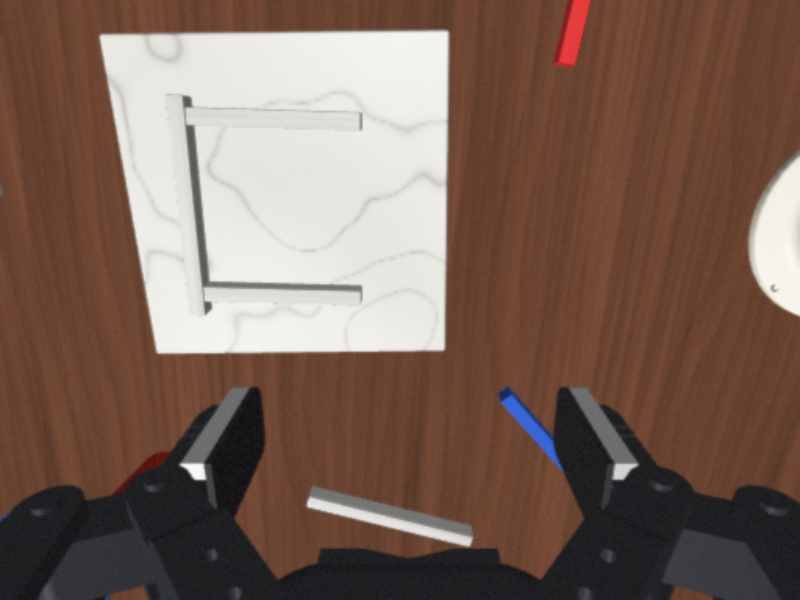

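The wrist view shows the whole frame: back bar from (178,97) to (198,313), side-bar ends at (361,121) and (361,296). The open side faces the robot. Next I'll fit the top faces.

```bash
python3 - <<'E'
from h import *
p,d,K,T=load("w0"); g=np.load("g.npy")
v,u=np.nonzero(g[:,:300]*(np.arange(384)[:,None]<220)); P=np.array([ray(K,T,a,b,40) for a,b in zip(u,v)])[:,:2]
C=cloud(d,K,T)
for n,m in (("L",(P[:,0]<615)&(P[:,1]>20)),("R",(P[:,0]<615)&(P[:,1]<0))):
    Q=P[m]; vx,vy,x,y=cv2.fitLine(Q.astype(np.float32),cv2.DIST_HUBER,0,.01,.01).ravel()
    if vx<0: vx,vy=-vx,-vy
    t=(Q-[x,y])@[vx,vy]; w=(Q-[x,y])@[-vy,vx]
    print(n,"ang",np.rad2deg(np.arctan2(vy,vx)),"end",np.array([x,y])+np.percentile(t,.5)*np.array([vx,vy]),"w",np.percentile(w,[2,98]))
b=P[(P[:,0]>625)]; print("back",cv2.minAreaRect(b.astype(np.float32)))
q=P[(P[:,1]<-72)|(P[:,1]>98)];print("ends", q[q[:,1]<0].mean(0),q[q[:,1]>0].mean(0))
# loose bar here, top z 20
m=((C[...,2]>9)&(C[...,2]<40)); m[:300]=0; m[:,:190]=0;m[:,310:]=0
n,l,st,c=cv2.connectedComponentsWithStats(m.astype(np.uint8))
for i in range(1,n):
    if st[i,4]>100:
        vv,uu=np.nonzero(l==i); Q=np.array([ray(K,T,a,e,20) for a,e in zip(uu,vv)])[:,:2];print(st[i],C[l==i][:,2].mean(),cv2.minAreaRect(Q.astype(np.float32)))
E
```

```text
L ang 1.2806839 end [481.17421621  85.88758838] w [-8.24099114  8.46082735]
R ang 1.1135732 end [485.658225   -72.88602087] w [-7.07429955  7.2559558 ]
back ((635.9815673828125, 13.093620300292969), (24.649873733520508, 197.94488525390625), 1.0481337308883667)
ends [571.25994877 -76.21375524] [637.32280089 105.225847  ]
[ 196  314  107   36 1137] 17.641221064312425 ((442.0560302734375, 364.516845703125), (24.6192626953125, 199.17481994628906), 75.89522552490234)
```

```bash
python3 - <<'E'
from h import *
print(rel([444,370,160],Rd(-14.2)))
E
```

```text
[-359.3     -22.8     170.        0.        0.       -1.2706]
```

Emit:
step_arm(commands=[-359.3, -22.8, 170, 0, 0, -1.2706, 1, -359.3, -22.8, 170, 0, 0, -1.2706, 1, -359.3, -22.8, 170, 0, 0, -1.2706, 1, -359.3, -22.8, 170, 0, 0, -1.2706, 1, -359.3, -22.8, 170, 0, 0, -1.2706, 1, -359.3, -22.8, 170, 0, 0, -1.2706, 1, -359.3, -22.8, 170, 0, 0, -1.2706, 1, -359.3, -22.8, 170, 0, 0, -1.2706, 1])

```text
time: 3.02
tool_pos: [444.8, 369.4, 158.4]
orientation: [3.114, -0.391, -0.002]
ft_force: [-0.5, -0.0, 0.9]
gripper_width: 0.999
finger_force: 0.0
```

```bash
python3 - <<'E'
from h import *
done([-359.3,-22.8,170,0,0,-1.2706])
p,d,K,T=shot("wrist","w1")
C=cloud(d,K,T)
m=((C[...,2]>13)&(C[...,2]<30))
n,l,st,c=cv2.connectedComponentsWithStats(m.astype(np.uint8))
for i in range(1,n):
    if st[i,4]>300:
        vv,uu=np.nonzero(l==i); Q=np.array([ray(K,T,a,e,20) for a,e in zip(uu,vv)])[:,:2];print(st[i],C[l==i][:,2].mean(),cv2.minAreaRect(Q.astype(np.float32)),p[l==i].mean(0))
E
```

```text
cmd [444. 370. 160.] meas [444.8 369.4 158.4] dR 0.21 q [ 0.97  0.34 -0.18 -0.   -1.05  0.35] F [-0.5 -0.   0.9] w 0.999 t 3.025
[ 473    0   39  159 4764] 19.238816085644256 ((467.7160949707031, 147.04385375976562), (31.38298988342285, 143.47935485839844), 89.23577880859375) [246.81884971 246.43576826 243.85558354]
[ 253   59   17  199 3036] 19.781566559653786 ((442.96661376953125, 369.8934631347656), (14.922420501708984, 198.42678833007812), 75.6680908203125) [237.59222661 235.835639   233.71146245]
[   0  199   85  136 6407] 22.28415696519692 ((379.8782043457031, 633.3795776367188), (92.15699005126953, 176.90670776367188), 61.53937530517578) [230.22100827 228.43155923 225.06196348]
[400 228  50  54 936] 18.85008031501423 ((306.3056640625, 226.0352783203125), (20.27239418029785, 65.75010681152344), 42.42313766479492) [ 68.02884615 117.16880342 228.09722222]
```

View pics/w1.png

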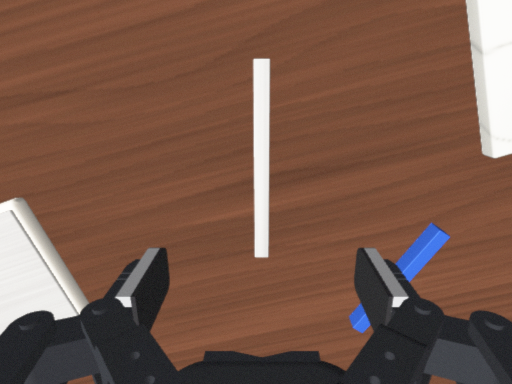

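The picture shows the steel bar centred at (261,158), measuring 198 x 15 mm with its top at about 20 mm, so it's the right one. The blue look-alike (400,280) is clear of the fingers.

```bash
python3 - <<'E'
from h import *
print(rel([443,370,6.5],Rd(-14.3)))
E
```

```text
[-1.000e+00  2.000e-01  1.535e+02  0.000e+00  0.000e+00  1.700e-03]
```

Emit:
step_arm(commands=[-1, 0.2, 60, 0, 0, 0.0017, 1, -1, 0.2, 110, 0, 0, 0.0017, 1, -1, 0.2, 140, 0, 0, 0.0017, 0.5, -1, 0.2, 153.5, 0, 0, 0.0017, 0.2, -1, 0.2, 153.5, 0, 0, 0.0017, -1, -1, 0.2, 153.5, 0, 0, 0.0017, -1, -1, 0.2, 153.5, 0, 0, 0.0017, -1, -1, 0.2, 153.5, 0, 0, 0.0017, -1], force=70)

```text
time: 4.08
tool_pos: [443.8, 370.4, 7.4]
orientation: [-3.116, 0.392, -0.001]
ft_force: [0.1, -0.3, 0.5]
gripper_width: -0.002
finger_force: 0.0
```

```bash
python3 - <<'E'
from h import *
done([-1,0.2,153.5,0,0,0.0017])
E
```

```text
cmd [443.  370.    6.5] meas [443.8 370.4   7.4] dR 0.1 q [ 0.98  0.52 -0.34  0.   -0.71  0.35] F [ 0.1 -0.3  0.5] w -0.002 t 4.075
```

The gripper shut fully without catching the bar. I'll look.

```bash
python3 - <<'E'
from h import *
p,d,K,T=shot("wrist","w2")
a,_,K2,T2=shot("scene","s2")
x=cv2.resize(p[:,:,::-1],(512,384)); y=cv2.resize(a[230:330,270:400,::-1],(260,200)); 
o=np.zeros((384,780,3),np.uint8);o[:,:512]=x;o[:200,520:780]=y;cv2.imwrite("pics/c2.png",o)
E
```

```text
(no output)
```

View pics/c2.png

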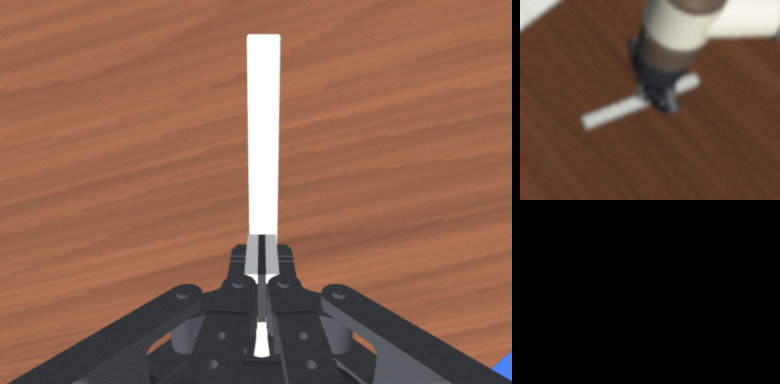

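The picture shows the fingers shut at column 262 over the bar, with their tips at about row 235, and the bar undisturbed. Checking depths.

```bash
python3 - <<'E'
from h import *
p,d,K,T=load("w2"); C=cloud(d,K,T)
for v in range(200,290,8): print(v,[C[v,u].round(0).tolist() for u in (240,253,262,272)],p[v,253])
s=manip.observe();print(s["tool_pos"],s["ft_force"],s["gripper_width"],s["finger_force"],s["wrist_torque"])
E
```

```text
200 [[460.0, 379.0, 1.0], [465.0, 370.0, 20.0], [465.0, 365.0, 21.0], [463.0, 360.0, 20.0]] [255 255 255]
208 [[455.0, 381.0, 0.0], [461.0, 371.0, 20.0], [460.0, 366.0, 20.0], [458.0, 361.0, 19.0]] [255 255 255]
216 [[450.0, 382.0, -1.0], [457.0, 372.0, 21.0], [456.0, 367.0, 20.0], [454.0, 362.0, 20.0]] [255 255 255]
224 [[446.0, 383.0, 1.0], [452.0, 373.0, 18.0], [451.0, 369.0, 20.0], [449.0, 364.0, 19.0]] [255 255 255]
232 [[440.0, 385.0, -0.0], [447.0, 374.0, 19.0], [447.0, 370.0, 20.0], [445.0, 365.0, 19.0]] [255 255 255]
240 [[435.0, 386.0, -1.0], [455.0, 372.0, 44.0], [454.0, 368.0, 43.0], [453.0, 363.0, 44.0]] [173 173 174]
248 [[452.0, 379.0, 43.0], [455.0, 372.0, 50.0], [454.0, 368.0, 51.0], [453.0, 364.0, 51.0]] [175 176 177]
256 [[453.0, 378.0, 51.0], [454.0, 372.0, 57.0], [454.0, 368.0, 57.0], [453.0, 364.0, 57.0]] [176 176 179]
264 [[452.0, 378.0, 57.0], [454.0, 371.0, 63.0], [454.0, 368.0, 64.0], [453.0, 364.0, 64.0]] [175 176 177]
272 [[453.0, 377.0, 64.0], [455.0, 371.0, 70.0], [454.0, 368.0, 70.0], [454.0, 364.0, 70.0]] [175 175 177]
280 [[459.0, 375.0, 79.0], [456.0, 371.0, 77.0], [451.0, 369.0, 71.0], [454.0, 364.0, 76.0]] [63 67 71]
288 [[457.0, 375.0, 81.0], [456.0, 371.0, 81.0], [448.0, 369.0, 71.0], [455.0, 364.0, 82.0]] [51 53 57]
[443.63737892 370.10286122   6.95574956] [-0.72014801  0.23467591 -0.40590718] -0.0018557481834165976 0.0 [ 0.01890428 -0.02995495 -0.004641  ]
```

The shut finger tips are really at z≈40 mm while the reported TCP is at 7. So the tips sit about 33 mm short of the stated TCP, and I need to go lower, watching the force.

Emit:
step_arm(commands=[0, 0, 0, 0, 0, 0, 0, 0, 0, 0, 0, 0, 0, 0, 0, 0, 8, 0, 0, 0, 0, 0, 0, 16, 0, 0, 0, 0, 0, 0, 24, 0, 0, 0, 0, 0, 0, 24, 0, 0, 0, 0])

```text
time: 4.92
tool_pos: [443.1, 369.2, -18.6]
orientation: [3.115, -0.392, -0.002]
ft_force: [0.6, 0.7, -0.5]
gripper_width: 0.499
finger_force: 0.0
```

```bash
python3 - <<'E'
from h import *
done([0,0,24,0,0,0])
p,d,K,T=shot("wrist","w3"); C=cloud(d,K,T)
# finger points: lowest z of points nearer than 0.15m that aren't floor/bar
s=manip.observe();R=Ro.from_rotvec(s["orientation"]);L=R.inv().apply((C-s["tool_pos"]).reshape(-1,3)).reshape(C.shape)
for v in range(190,300,8): print(v,[(C[v,u,2].round(0),L[v,u].round(0).tolist()) for u in (190,200,210,220,230)])
E
```

```text
cmd [443.  370.  -17.5] meas [443.1 369.2 -18.6] dR 0.14 q [ 0.98  0.56 -0.36 -0.   -0.66  0.35] F [ 0.6  0.7 -0.5] w 0.499 t 4.925
190 [(np.float64(1.0), [29.0, -35.0, -19.0]), (np.float64(-0.0), [28.0, -30.0, -18.0]), (np.float64(0.0), [29.0, -25.0, -18.0]), (np.float64(-0.0), [28.0, -20.0, -18.0]), (np.float64(-1.0), [28.0, -15.0, -18.0])]
198 [(np.float64(-0.0), [24.0, -35.0, -18.0]), (np.float64(-0.0), [24.0, -30.0, -18.0]), (np.float64(1.0), [24.0, -25.0, -19.0]), (np.float64(-1.0), [24.0, -21.0, -17.0]), (np.float64(-0.0), [24.0, -16.0, -18.0])]
206 [(np.float64(-1.0), [20.0, -36.0, -18.0]), (np.float64(-0.0), [20.0, -31.0, -18.0]), (np.float64(-0.0), [20.0, -26.0, -18.0]), (np.float64(-0.0), [20.0, -21.0, -18.0]), (np.float64(0.0), [20.0, -16.0, -18.0])]
214 [(np.float64(-0.0), [16.0, -36.0, -18.0]), (np.float64(1.0), [16.0, -31.0, -19.0]), (np.float64(1.0), [16.0, -26.0, -19.0]), (np.float64(-0.0), [16.0, -21.0, -18.0]), (np.float64(-1.0), [15.0, -16.0, -17.0])]
222 [(np.float64(1.0), [12.0, -36.0, -19.0]), (np.float64(-0.0), [11.0, -31.0, -18.0]), (np.float64(-0.0), [11.0, 
[... 1323 characters left out ...]
 -18.0]), (np.float64(-0.0), [-17.0, -17.0, -18.0])]
278 [(np.float64(47.0), [10.0, -26.0, -65.0]), (np.float64(47.0), [10.0, -23.0, -65.0]), (np.float64(35.0), [2.0, -21.0, -53.0]), (np.float64(-0.0), [-22.0, -22.0, -18.0]), (np.float64(-0.0), [-22.0, -17.0, -18.0])]
286 [(np.float64(54.0), [12.0, -25.0, -72.0]), (np.float64(47.0), [7.0, -23.0, -65.0]), (np.float64(36.0), [-1.0, -21.0, -54.0]), (np.float64(-1.0), [-27.0, -23.0, -17.0]), (np.float64(-1.0), [-27.0, -17.0, -17.0])]
294 [(np.float64(59.0), [12.0, -24.0, -77.0]), (np.float64(47.0), [3.0, -23.0, -65.0]), (np.float64(36.0), [-5.0, -21.0, -54.0]), (np.float64(-0.0), [-32.0, -23.0, -18.0]), (np.float64(-0.0), [-32.0, -17.0, -18.0])]
```

Emit:
step_arm(commands=[0, 0, 5, 0, 0, 0, 0, 0, 0, 5, 0, 0, 0, -0.5, 0, 0, 5, 0, 0, 0, -1, 0, 0, 5, 0, 0, 0, -1, 0, 0, 5, 0, 0, 0, -1, 0, 0, 5, 0, 0, 0, -1], force=70)

```text
time: 5.72
tool_pos: [443.5, 369.8, -22.2]
orientation: [3.117, -0.392, -0.0]
ft_force: [-1.8, -1.5, 2.9]
gripper_width: 0.154
finger_force: 72.2
```

```bash
python3 - <<'E'
from h import *
done([0,0,5,0,0,0])
print(rel([443,370,80],Rd(-14.3)))
E
```

```text
cmd [443.  370.  -22.5] meas [443.5 369.8 -22.2] dR 0.03 q [ 0.98  0.56 -0.36  0.   -0.65  0.35] F [-1.8 -1.5  2.9] w 0.154 t 5.725
[   0.    -0.  -102.5   -0.     0.     0. ]
```

```bash
python3 - <<'E'
from h import *
print(rel([454,8,60],Rd(-88.6)))
E
```

```text
[100.1    348.1    -82.5     -0.       0.       1.2968]
```

Emit:
step_arm(commands=[0, 0, -40, 0, 0, 0, -1, 0, 0, -82.5, 0, 0, 0, -1, 0, 0, -82.5, 0, 0, 0, -1])

```text
time: 6.1
tool_pos: [445.0, 372.0, 62.7]
orientation: [-3.111, 0.391, -0.006]
ft_force: [-0.0, -0.5, -5.1]
gripper_width: 0.152
finger_force: 71.4
```

Emit:
step_arm(commands=[100.1, 348.1, 0, 0, 0, 1.2968, -1, 100.1, 348.1, 0, 0, 0, 1.2968, -1, 100.1, 348.1, 0, 0, 0, 1.2968, -1, 100.1, 348.1, 0, 0, 0, 1.2968, -1, 100.1, 348.1, 0, 0, 0, 1.2968, -1, 100.1, 348.1, 0, 0, 0, 1.2968, -1, 100.1, 348.1, 0, 0, 0, 1.2968, -1, 100.1, 348.1, 0, 0, 0, 1.2968, -1])

```text
time: 7.1
tool_pos: [453.1, 6.9, 58.5]
orientation: [2.246, -2.193, -0.003]
ft_force: [0.4, -0.4, -4.3]
gripper_width: 0.153
finger_force: 71.3
```

Emit:
step_arm(commands=[0, 0, 0, 0, 0, 0, -1, 0, 0, 30, 0, 0, 0, -1, 0, 0, 56, 0, 0, 0, -1, 0, 0, 56, 0, 0, 0, -1, 0, 0, 56, 0, 0, 0, -1])

```text
time: 7.72
tool_pos: [455.2, 8.5, 4.6]
orientation: [-2.249, 2.192, -0.001]
ft_force: [0.2, -0.2, -3.8]
gripper_width: 0.151
finger_force: 71.2
```

```bash
python3 - <<'E'
from h import *
done([0,0,-82.5,0,0,0]);done([100.1,348.1,0,0,0,1.2968]);done([0,0,56,0,0,0])
p,d,K,T=shot("wrist","w4"); C=cloud(d,K,T)
cv2.imwrite("pics/w4b.png",cv2.resize(p[:,:,::-1],(800,600)))
m=(C[...,2]>33)&(C[...,2]<56)
n,l,st,c=cv2.connectedComponentsWithStats(m.astype(np.uint8))
for i in range(1,n):
    if st[i,4]>200: print(i,st[i],C[l==i].min(0).round(1),C[l==i].max(0).round(1),np.median(C[l==i][:,2]))
E
```

```text
cmd [443. 370.  60.] meas [455.2   8.5   4.6] dR 74.21 q [ 0.38  0.37 -0.65  0.   -0.55 -0.35] F [ 0.2 -0.2 -3.8] w 0.151 t 7.725
cmd [454.   8.  60.] meas [455.2   8.5   4.6] dR 0.11 q [ 0.38  0.37 -0.65  0.   -0.55 -0.35] F [ 0.2 -0.2 -3.8] w 0.151 t 7.725
cmd [454.   8.   4.] meas [455.2   8.5   4.6] dR 0.11 q [ 0.38  0.37 -0.65  0.   -0.55 -0.35] F [ 0.2 -0.2 -3.8] w 0.151 t 7.725
1 [  214    22    97   335 13129] [434.7 -90.9  33.3] [475.1  59.7  56. ] 46.66903835526317
2 [   0   52  194   42 7768] [484.7 -80.3  33. ] [561.  -63.8  42.6] 39.88090323048108
4 [  0 363  34  21 407] [580.1  80.8  33. ] [597.6  89.8  41. ] 37.35674552527303
```

View pics/w4b.png

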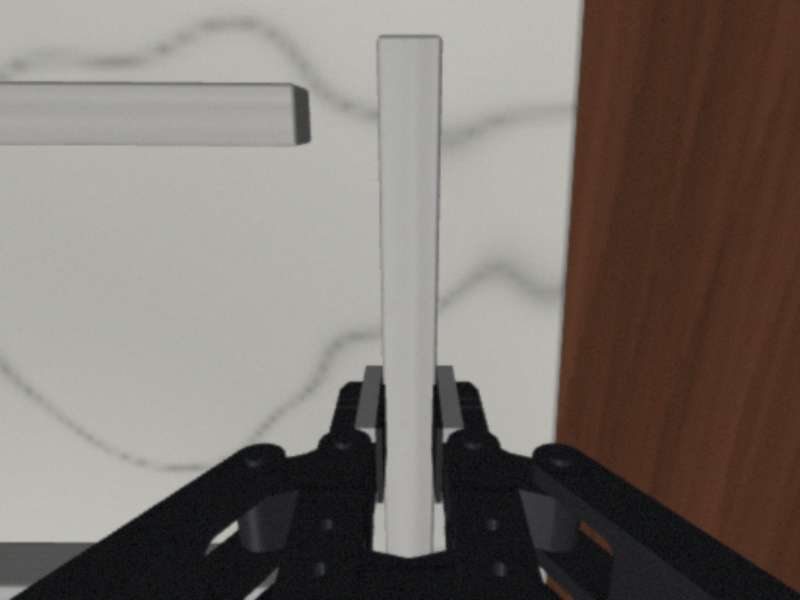

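The picture shows the held bar (column 410, rows 37-550) and the right side bar's end at (300,115). The gap looks clear, so I'll measure it.

```bash
python3 - <<'E'
from h import *
p,d,K,T=load("w4"); C=cloud(d,K,T)
B=C[25:240,243:282].reshape(-1,3); B=B[(B[:,2]>40)&(B[:,2]<54)]
A=np.c_[B[:,:2],np.ones(len(B))]; c=np.linalg.lstsq(A,B[:,2],rcond=None)[0]; print("bar plane z at y=-90,0:",[c@[456,y,1] for y in(-90,0,8)],"slopes",c[:2])
m=(C[...,2]>42)&(C[...,2]<54); rows=np.arange(28,235,6); L=[];Rr=[]
for v in rows:
    u=np.nonzero(m[v,230:300])[0]+230
    z=c@[456,C[v,(u[0]+u[-1])//2,1],1]
    L.append(ray(K,T,u[0]-.5,v,z)[:2]);Rr.append(ray(K,T,u[-1]+.5,v,z)[:2])
for E in(L,Rr):
    E=np.array(E);k=np.polyfit(E[:,1],E[:,0],1);print("edge x(y=0)",k[1],"slope deg",np.rad2deg(np.arctan(-k[0])))
print("end y",ray(K,T,261,22.5,46)[:2])
# right side bar top
m=(C[...,2]>37)&(C[...,2]<43)
e=[]
for v in range(58,92,3):
    u=np.nonzero(m[v,:230])[0]; e.append(ray(K,T,u[-1]+.5,v,40)[:2])
print("end face top",np.array(e).round(1).tolist())
t=[];b=[]
for u in range(5,180,10):
    v=np.nonzero(m[40:110,u])[0]+40; t.append(ray(K,T,u,v[0]-.5,40)[:2]); b.append(ray(K,T,u,v[-1]+.5,40)[:2])
for E in(t,b):
    E=np.array(E);k=np.polyfit(E[:,0],E[:,1],1);print("side edge y(x=484)",np.polyval(k,484),np.rad2deg(np.arctan(k[0])))
E
```

```text
bar plane z at y=-90,0: [np.float64(46.70041748077822), np.float64(46.60883056928202), np.float64(46.60068951048236)] slopes [ 0.00492573 -0.00101763]
edge x(y=0) 462.30860419544604 slope deg 1.4878556140580652
edge x(y=0) 447.43461933909276 slope deg 1.4916620763480422
end y [457.48470778 -90.45112805]
end face top [[484.6, -78.4], [484.7, -77.3], [484.7, -76.2], [484.4, -75.2], [484.4, -74.1], [484.5, -73.0], [484.5, -71.9], [484.2, -70.8], [484.2, -69.6], [484.3, -68.5], [484.3, -67.4], [484.4, -66.3]]
side edge y(x=484) -80.21617656492023 1.0630609663221602
side edge y(x=484) -65.45141268982393 1.213591479675571
```

```bash
python3 - <<'E'
from h import *
print(cur()[1].as_euler('ZYX',degrees=True)); print(rel([473,6,4],Rd(-88.8)),rel([473,6,-2.3],Rd(-88.8)))
E
```

```text
[-8.85992280e+01 -2.54444375e-14  1.80000000e+02]
[ 2.4e+00 -1.9e+01  0.0e+00  0.0e+00 -0.0e+00  3.5e-03] [ 2.4e+00 -1.9e+01  6.3e+00  0.0e+00 -0.0e+00  3.5e-03]
```

Emit:
step_arm(commands=[2.4, -10, 0, 0, 0, 0.0035, -1, 2.4, -19, 0, 0, 0, 0.0035, -1, 2.4, -19, 3, 0, 0, 0.0035, -1, 2.4, -19, 5, 0, 0, 0.0035, -1, 2.4, -19, 6.3, 0, 0, 0.0035, -1, 2.4, -19, 6.3, 0, 0, 0.0035, -1, 2.4, -19, 6.3, 0, 0, 0.0035, -1])

```text
time: 8.65
tool_pos: [473.0, 5.7, -2.2]
orientation: [2.244, -2.198, -0.0]
ft_force: [-1.4, -1.2, -0.2]
gripper_width: 0.153
finger_force: 71.7
```

```bash
cat > gap.py <<'E'
from h import *
import sys
def gap(f):
    p,d,K,T=shot("wrist",f); C=cloud(d,K,T)
    B=C[25:240,235:282].reshape(-1,3); B=B[(B[:,2]>37)&(B[:,2]<46)]; zb=np.median(B[:,2]); print("bar top z",zb)
    cv2.imwrite("pics/%sc.png"%f,cv2.resize(p[0:200,120:320,::-1],(600,600),interpolation=cv2.INTER_CUBIC))
    g=cv2.cvtColor(p,cv2.COLOR_RGB2GRAY); 
    for v in range(60,100,8): print(v,g[v,215:275].tolist())
    return p,C,K,T
E
python3 - <<'E'
from gap import *
done([2.4,-19,6.3,0,0,.0035]); gap("w5")
E
```

```text
cmd [473.    6.   -2.3] meas [473.    5.7  -2.2] dR 0.05 q [ 0.36  0.41 -0.61 -0.   -0.56 -0.34] F [-1.4 -1.2 -0.2] w 0.153 t 8.65
bar top z 39.827109710882695
60 [152, 154, 154, 155, 150, 152, 152, 152, 153, 150, 150, 153, 153, 150, 150, 153, 152, 150, 148, 147, 146, 142, 140, 140, 137, 135, 132, 122, 139, 148, 153, 152, 154, 153, 152, 154, 155, 155, 154, 151, 152, 151, 151, 150, 151, 151, 151, 151, 152, 152, 150, 151, 152, 150, 147, 146, 143, 144, 146, 144]
68 [148, 150, 152, 147, 150, 151, 148, 150, 148, 149, 149, 151, 148, 147, 137, 117, 93, 64, 59, 56, 77, 127, 151, 148, 150, 146, 141, 116, 139, 148, 155, 151, 156, 153, 154, 154, 155, 151, 153, 152, 150, 152, 151, 151, 149, 150, 149, 152, 152, 152, 148, 149, 151, 150, 145, 147, 144, 146, 143, 147]
76 [147, 145, 145, 146, 147, 146, 145, 147, 147, 146, 145, 147, 149, 144, 141, 122, 98, 68, 60, 58, 78, 129, 156, 157, 158, 156, 150, 124, 138, 145, 152, 152, 152, 153, 155, 151, 154, 152, 155, 154, 151, 153, 153, 152, 151, 152, 153, 153, 154, 152, 150, 151, 152, 149, 146, 145, 144, 144, 144, 143]
84 [147, 148, 149, 149, 148, 147, 148, 151, 149, 146, 148, 151, 145, 149, 145, 129, 102, 72, 58, 56, 72, 119, 156, 159, 160, 160, 154, 133, 139, 145, 155, 155, 152, 156, 153, 152, 154, 156, 152, 153, 150, 152, 151, 151, 149, 151, 151, 152, 154, 155, 154, 148, 146, 149, 144, 145, 145, 146, 146, 148]
92 [146, 148, 147, 147, 146, 150, 148, 147, 147, 149, 148, 148, 148, 147, 145, 128, 100, 77, 57, 57, 66, 104, 157, 161, 163, 160, 153, 130, 136, 144, 153, 153, 152, 153, 155, 155, 153, 154, 154, 150, 154, 151, 154, 150, 153, 152, 153, 151, 151, 151, 149, 148, 147, 148, 146, 144, 144, 145, 145, 144]
```

View pics/w5c.png

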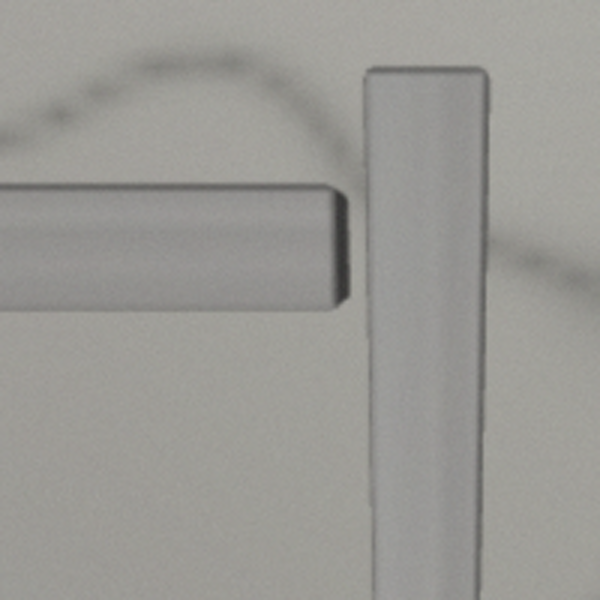

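The end face spans columns 231-236 and the bar's edge is at 242, so a gap of 2-4 mm remains. I'll compute it from rays.

```bash
python3 - <<'E'
from h import *
p,d,K,T=load("w5")
g=cv2.cvtColor(p,cv2.COLOR_RGB2GRAY).astype(float)
for v in (70,80,90): print("face bottom",ray(K,T,236.0,v,20)[:2],"face top(chamf end)",ray(K,T,231,v,40)[:2],"bar edge",ray(K,T,242,v,40)[:2], g[v,276:290])
v=80;print(ray(K,T,281.5,v,40))
# bar inner edge angle: darkest/gradient col per row
L=[]
for v in list(range(28,62,3))+list(range(105,215,4)):
    C=g[v-1:v+2,236:248].mean(0); u=236+np.argmin(C); L.append(ray(K,T,u,v,40)[:2])
L=np.array(L);k=np.polyfit(L[:,1],L[:,0],1);r=L[:,0]-np.polyval(k,L[:,1]);print("slope",np.rad2deg(np.arctan(-k[0])),r.std(),np.polyval(k,[-73,86]))
E
```

```text
face bottom [485.21377895 -77.69397374] face top(chamf end) [485.56503287 -77.12661442] bar edge [481.52272566 -77.2074779 ] [144. 147. 150. 144. 121. 104. 121. 156. 157. 161. 160. 157. 160. 160.]
face bottom [485.23161939 -73.64852184] face top(chamf end) [485.59723838 -73.63331041] bar edge [481.51796784 -73.7149156 ] [148. 147. 148. 143. 116. 100. 114. 134. 131. 138. 140. 142. 143. 143.]
face bottom [485.24978912 -69.52840303] face top(chamf end) [485.6300383  -70.07553048] bar edge [481.51312221 -70.15789111] [147. 149. 148. 139. 113. 101. 137. 150. 152. 152. 155. 146. 149. 150.]
[466.8697221  -74.00795154  40.        ]
slope 1.0598950592354435 0.11379577472450098 [481.42805308 478.48643082]
```

```bash
python3 - <<'E'
from h import *
p,d,K,T=load("w0"); g=cv2.cvtColor(p,cv2.COLOR_RGB2GRAY).astype(float)
for n,vs in (("R",range(75,82,2)),("L",range(186,194,2))):
    for v in vs:
        row=g[v,222:240]; i=np.argmin(row)+222
        lo=np.interp(-180,-row[i-222::-1][::1]*-1*-1,np.arange(i,221,-1)) if 0 else 0
        print(n,v,row.astype(int).tolist(),ray(K,T,i,v,40)[:2].round(1))
E
```

```text
R 75 [223, 222, 223, 223, 223, 224, 223, 216, 161, 147, 226, 231, 228, 226, 222, 219, 212, 210] [484.4 -75.8]
R 77 [222, 222, 222, 222, 221, 221, 222, 214, 157, 147, 231, 234, 233, 233, 230, 227, 225, 223] [484.3 -73.2]
R 79 [223, 225, 225, 224, 225, 224, 225, 217, 157, 151, 230, 236, 235, 235, 235, 233, 234, 232] [484.3 -70.7]
R 81 [221, 220, 221, 221, 219, 221, 221, 209, 154, 151, 230, 235, 235, 235, 236, 235, 235, 234] [484.2 -68.1]
L 186 [173, 170, 169, 167, 164, 163, 161, 159, 142, 147, 228, 233, 232, 233, 234, 233, 233, 231] [482.8  80.5]
L 188 [221, 222, 220, 221, 220, 221, 219, 219, 188, 154, 228, 233, 233, 233, 234, 234, 234, 232] [481.2  83.6]
L 190 [217, 218, 217, 218, 220, 218, 219, 215, 188, 151, 229, 235, 234, 234, 233, 234, 235, 231] [481.1  86.7]
L 192 [221, 221, 224, 220, 221, 223, 224, 217, 189, 177, 231, 235, 233, 233, 230, 229, 224, 222] [481.1  89.9]
```

Emit:
step_arm(commands=[0, -1.5, 0, 0, 0, 0, -1, 0, -3, 0, 0, 0, 0, -1, 0, -3, 0, 0, 0, 0, -1])

```text
time: 9.07
tool_pos: [476.5, 5.9, -2.3]
orientation: [2.244, -2.199, 0.0]
ft_force: [-2.8, -0.9, 0.7]
gripper_width: 0.152
finger_force: 72.1
```

```bash
python3 - <<'E'
from gap import *
done([0,-3,0,0,0,0]); gap("w6")
E
```

```text
cmd [476.    6.1  -2.3] meas [476.5   5.9  -2.3] dR 0.03 q [ 0.35  0.41 -0.6   0.   -0.56 -0.33] F [-2.8 -0.9  0.7] w 0.152 t 9.075
bar top z 39.83151763315023
60 [148, 149, 146, 149, 149, 147, 147, 150, 149, 152, 149, 144, 149, 148, 148, 147, 145, 146, 144, 144, 145, 144, 141, 144, 146, 141, 128, 124, 139, 145, 150, 149, 152, 148, 149, 152, 152, 150, 150, 149, 147, 148, 148, 146, 147, 146, 148, 146, 150, 149, 149, 145, 143, 144, 142, 142, 142, 142, 141, 144]
68 [146, 144, 147, 143, 146, 146, 145, 145, 145, 146, 149, 148, 144, 148, 145, 148, 146, 146, 144, 143, 147, 149, 144, 143, 122, 100, 84, 114, 137, 145, 151, 149, 152, 152, 149, 150, 152, 150, 148, 149, 147, 146, 148, 147, 147, 148, 148, 147, 148, 145, 147, 148, 150, 147, 144, 144, 146, 142, 139, 144]
76 [141, 142, 142, 143, 143, 145, 141, 142, 143, 143, 142, 144, 143, 143, 144, 144, 139, 142, 140, 142, 141, 144, 142, 140, 127, 106, 84, 107, 137, 145, 151, 148, 149, 152, 151, 150, 151, 150, 149, 149, 148, 150, 148, 149, 150, 148, 147, 148, 149, 148, 148, 146, 144, 146, 143, 141, 141, 140, 141, 143]
84 [143, 144, 145, 146, 147, 145, 142, 144, 146, 145, 145, 143, 144, 144, 145, 145, 144, 144, 143, 145, 145, 147, 146, 142, 129, 104, 85, 99, 135, 141, 149, 151, 153, 147, 149, 151, 150, 148, 150, 152, 149, 149, 147, 147, 150, 149, 148, 150, 150, 148, 149, 146, 144, 144, 143, 142, 140, 145, 139, 143]
92 [146, 142, 147, 143, 144, 144, 145, 143, 144, 143, 143, 142, 144, 144, 144, 142, 144, 146, 144, 143, 145, 145, 144, 142, 132, 108, 81, 90, 135, 144, 151, 150, 150, 149, 151, 149, 148, 150, 148, 149, 150, 147, 147, 149, 148, 148, 146, 149, 145, 149, 148, 147, 145, 143, 143, 144, 143, 140, 142, 145]
```

Emit:
step_arm(commands=[0, -0.4, 0, 0, 0, 0, -1, 0, -0.4, 0, 0, 0, 0, -1])

```text
time: 9.38
tool_pos: [476.5, 5.9, -2.3]
orientation: [2.243, -2.199, -0.001]
ft_force: [-3.7, -0.6, 2.9]
gripper_width: 0.157
finger_force: 72.3
```

```bash
python3 - <<'E'
from gap import *
done([0,-.4,0,0,0,0]); gap("w7");s=manip.observe();print(s["wrist_torque"],s["ft_force"])
E
```

```text
cmd [476.4   6.1  -2.3] meas [476.5   5.9  -2.3] dR 0.06 q [ 0.35  0.41 -0.6  -0.   -0.56 -0.33] F [-3.7 -0.6  2.9] w 0.157 t 9.375
bar top z 39.82048191446603
60 [148, 149, 148, 148, 148, 149, 149, 150, 146, 147, 149, 149, 147, 150, 146, 147, 148, 144, 146, 145, 146, 148, 142, 143, 145, 139, 127, 128, 139, 147, 152, 152, 151, 149, 149, 150, 152, 150, 150, 149, 147, 148, 147, 145, 148, 148, 146, 151, 146, 147, 147, 145, 142, 146, 141, 141, 142, 141, 144, 141]
68 [143, 147, 143, 145, 146, 144, 147, 147, 148, 149, 146, 149, 148, 144, 148, 144, 145, 147, 144, 144, 148, 148, 148, 144, 123, 102, 86, 115, 135, 144, 149, 149, 151, 152, 151, 150, 148, 150, 148, 150, 147, 147, 147, 146, 148, 147, 150, 148, 149, 150, 147, 146, 146, 145, 143, 145, 142, 142, 141, 143]
76 [143, 141, 141, 139, 142, 143, 142, 143, 145, 144, 144, 139, 144, 144, 141, 142, 143, 143, 142, 143, 144, 145, 142, 140, 123, 103, 86, 108, 136, 146, 150, 151, 150, 153, 147, 151, 148, 149, 150, 151, 150, 148, 149, 146, 147, 149, 148, 148, 152, 148, 149, 146, 145, 144, 144, 142, 141, 140, 142, 145]
84 [144, 144, 145, 145, 145, 146, 144, 143, 144, 143, 144, 145, 146, 147, 144, 142, 146, 144, 147, 145, 145, 142, 142, 144, 132, 104, 82, 101, 135, 144, 149, 151, 151, 152, 150, 149, 148, 148, 147, 149, 150, 147, 146, 145, 148, 148, 147, 148, 151, 152, 147, 146, 147, 144, 141, 142, 140, 140, 142, 142]
92 [144, 143, 145, 142, 146, 144, 142, 148, 144, 142, 144, 143, 143, 142, 147, 145, 141, 144, 143, 143, 142, 143, 145, 139, 133, 107, 84, 90, 133, 146, 149, 152, 150, 151, 148, 153, 152, 151, 150, 149, 147, 148, 147, 149, 146, 148, 148, 148, 149, 147, 149, 145, 146, 144, 141, 143, 141, 143, 142, 141]
[0.07323652 1.18383623 0.02474868] [-2.33870999 -0.00520757  2.008531  ]
```

Emit:
step_arm(commands=[0, 0, 0, 0, 0, 0, -0.3, 0, 0, 0, 0, 0, 0, -0.3, 0, 0, 0, 0, 0, 0, -0.3, 0, 0, -20, 0, 0, 0, -0.3, 0, 0, -75, 0, 0, 0, -0.3, 0, 0, -137, 0, 0, 0, 0.3, 0, 0, -199, 0, 0, 0, 1, 0, 0, -200, 0, 0, 0, 1])

```text
time: 10.42
tool_pos: [480.4, 6.8, 203.4]
orientation: [-2.236, 2.19, -0.011]
ft_force: [0.8, -0.6, 0.1]
gripper_width: 0.962
finger_force: 0.0
```

```bash
python3 - <<'E'
from h import *
done([0,0,-200,0,0,0])
p,d,K,T=shot("wrist","w8")
C=cloud(d,K,T); m=(C[...,2]>34)&(C[...,2]<46); v,u=np.nonzero(m); print(u.min(),u.max(),v.min(),v.max())
c=p[max(v.min()-10,0):v.max()+10,max(u.min()-10,0):u.max()+10,::-1]; print(c.shape,v.min()-10,u.min()-10)
s=min(800/c.shape[1],600/c.shape[0]); cv2.imwrite("pics/w8c.png",cv2.resize(c,None,fx=s,fy=s,interpolation=cv2.INTER_CUBIC)); print(s)
E
```

```text
cmd [476.4   6.1 197.7] meas [480.4   6.8 203.4] dR 0.78 q [ 0.35  0.13 -0.35  0.   -1.08 -0.33] F [ 0.8 -0.6  0.1] w 0.962 t 10.425
90 275 58 245
(207, 205, 3) 48 80
2.898550724637681
```

View pics/w8c.png

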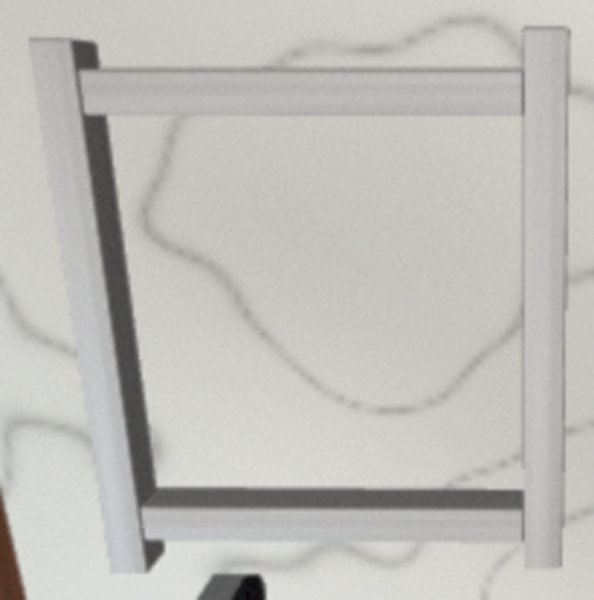

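The picture shows the frame closed. The loose bar sits flush on both side-bar ends at (523,92) and (523,520), with overhang at both ends. Next is the tote: I'll go above it, turning the wrist so that the later pour away from the robot has free wrist range.

```bash
python3 - <<'E'
from h import *
p0,R0=cur(); 
print(rel([455,-381,230],R0*Ro.from_rotvec([0,0,1.45])))
E
```

```text
[386.6   29.5  -32.3   -0.     0.     1.45]
```

Emit:
step_arm(commands=[386.6, 29.5, -32.3, 0, 0, 1.45, 1, 386.6, 29.5, -32.3, 0, 0, 1.45, 1, 386.6, 29.5, -32.3, 0, 0, 1.45, 1, 386.6, 29.5, -32.3, 0, 0, 1.45, 1, 386.6, 29.5, -32.3, 0, 0, 1.45, 1, 386.6, 29.5, -32.3, 0, 0, 1.45, 1, 386.6, 29.5, -32.3, 0, 0, 1.45, 1, 386.6, 29.5, -32.3, 0, 0, 1.45, 1])

```text
time: 11.48
tool_pos: [454.1, -382.4, 227.0]
orientation: [0.209, -3.131, -0.004]
ft_force: [-0.4, -0.4, 0.1]
gripper_width: 1.001
finger_force: 0.0
```

Emit:
step_arm(commands=[0, 0, 0, 0, 0, 1.3, 1, 0, 0, 0, 0, 0, 1.3, 1, 0, 0, 0, 0, 0, 1.3, 1, 0, 0, 0, 0, 0, 1.3, 1, 0, 0, 0, 0, 0, 1.3, 1, 0, 0, 0, 0, 0, 1.3, 1, 0, 0, 0, 0, 0, 1.3, 1, 0, 0, 0, 0, 0, 1.3, 1])

```text
time: 12.48
tool_pos: [454.6, -380.8, 227.9]
orientation: [-1.716, -2.627, 0.0]
ft_force: [0.0, -0.0, -0.8]
gripper_width: 0.999
finger_force: 0.0
```

Emit:
step_arm(commands=[0, 0, 0, 0, 0, 0.613, 1, 0, 0, 0, 0, 0, 0.613, 1, 0, 0, 0, 0, 0, 0.613, 1, 0, 0, 0, 0, 0, 0.613, 1, 0, 0, 0, 0, 0, 0.613, 1])

```text
time: 13.1
tool_pos: [454.9, -381.0, 228.9]
orientation: [-2.429, -1.99, 0.001]
ft_force: [-0.1, 0.8, 0.2]
gripper_width: 1.002
finger_force: 0.0
```

```bash
python3 - <<'E'
from h import *
done([386.6,29.5,-32.3,0,0,1.45]);done([0,0,0,0,0,1.3]);done([0,0,0,0,0,.613])
p,d,K,T=shot("wrist","w9"); C=cloud(d,K,T)
o=[]
m=(C[...,2]>26)&(C[...,2]<42); m&=(abs(C[...,0]-455)<150)&(abs(C[...,1]+381)<130)
Q=C[m][:,:2].astype(np.float32); print("walls",cv2.minAreaRect(Q),len(Q))
m=(C[...,2]>76)&(C[...,2]<96)&(abs(C[...,0]-455)<60)&(abs(C[...,1]+381)<90); Q=C[m]; print("handle",Q.mean(0),cv2.minAreaRect(Q[:,:2].astype(np.float32)),len(Q))
E
```

```text
cmd [ 455. -381.  230.] meas [ 454.9 -381.   228.9] dR 109.48 q [-0.42  0.32 -0.03 -0.   -1.22 -2.92] F [-0.1  0.8  0.2] w 1.002 t 13.1
cmd [ 455. -381.  230.] meas [ 454.9 -381.   228.9] dR 34.99 q [-0.42  0.32 -0.03 -0.   -1.22 -2.92] F [-0.1  0.8  0.2] w 1.002 t 13.1
cmd [ 455. -381.  230.] meas [ 454.9 -381.   228.9] dR 0.17 q [-0.42  0.32 -0.03 -0.   -1.22 -2.92] F [-0.1  0.8  0.2] w 1.002 t 13.1
walls ((443.729248046875, -387.00909423828125), (120.00910186767578, 179.4296875), 77.92523956298828) 3610
handle [ 454.18677205 -385.23261426   85.5888025 ] ((453.34423828125, -388.9422912597656), (125.84932708740234, 29.24748420715332), 78.20604705810547) 2335
```

View pics/w9.png

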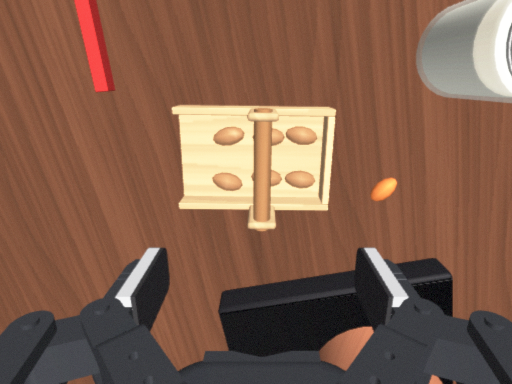

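The picture shows the tote with its open end on the left (the robot's side), all six brown nuts inside and the handle crossing at (262,165). The orange nut (384,189) is outside and gets left alone.

```bash
python3 - <<'E'
from h import *
print(rel([453.5,-389,28],Rd(77.9)))
E
```

```text
[-8.10e+00  1.00e-01  2.02e+02 -0.00e+00  0.00e+00  1.07e-02]
```

Emit:
step_arm(commands=[-8.1, 0.1, 60, 0, 0, 0.0107, 1, -8.1, 0.1, 115, 0, 0, 0.0107, 1, -8.1, 0.1, 160, 0, 0, 0.0107, 1, -8.1, 0.1, 190, 0, 0, 0.0107, 1, -8.1, 0.1, 202, 0, 0, 0.0107, 1, -8.1, 0.1, 202, 0, 0, 0.0107, 0.2, -8.1, 0.1, 202, 0, 0, 0.0107, -1, -8.1, 0.1, 202, 0, 0, 0.0107, -1], force=90)

```text
time: 14.15
tool_pos: [454.5, -389.6, 29.5]
orientation: [2.441, 1.973, 0.002]
ft_force: [1.1, 1.0, 1.0]
gripper_width: 0.379
finger_force: 0.0
```

Emit:
step_arm(commands=[0, 0, 0, 0, 0, 0, -1, 0, 0, 0, 0, 0, 0, -1, 0, 0, 0, 0, 0, 0, -1, 0, 0, 0, 0, 0, 0, -1])

```text
time: 14.65
tool_pos: [454.1, -389.4, 29.4]
orientation: [2.442, 1.974, 0.001]
ft_force: [-1.0, 1.2, 5.6]
gripper_width: 0.182
finger_force: 87.7
```

Gripped. Now lift gently and check.

Emit:
step_arm(commands=[0, 0, -6, 0, 0, 0, -1, 0, 0, -22, 0, 0, 0, -1, 0, 0, -46, 0, 0, 0, -1, 0, 0, -72, 0, 0, 0, -1, 0, 0, -98, 0, 0, 0, -1, 0, 0, -118, 0, 0, 0, -1, 0, 0, -128, 0, 0, 0, -1, 0, 0, -130, 0, 0, 0, -1])

```text
time: 15.65
tool_pos: [453.7, -389.1, 158.6]
orientation: [2.443, 1.974, 0.001]
ft_force: [-0.1, 0.3, -3.8]
gripper_width: 0.186
finger_force: 88.0
```

```bash
python3 - <<'E'
from h import *
done([-8.1,.1,202,0,0,.0107]);done([0,0,-130,0,0,0])
p0,R0=cur(); P1=np.array([440,5.6,158.]); rot=-np.deg2rad(193.3+0.0)
w=np.ones(24);w[0]=.35;w[1]=.75;w[-1]=.35;w[-2]=.75;s=np.cumsum(w)/w.sum()
p,R=p0,R0; a0=0
for c in range(3):
    row=[]
    for i in range(8):
        k=s[8*c+i]; row+= list(R.inv().apply(p0+(P1-p0)*k-p).round(0))+[0,0,round(rot*k-a0,3),-1]
    print([float(x) for x in row])
    l=row[-7:]; p=p+R.apply(l[:3]); R=R*Ro.from_rotvec(l[3:6]); a0+=l[5]
E
```

```text
cmd [ 453.5 -389.    28. ] meas [ 453.7 -389.1  158.6] dR 0.07 q [-0.44  0.37 -0.13 -0.   -1.07 -2.92] F [-0.1  0.3 -3.8] w 0.186 t 15.65
cmd [ 453.5 -389.   158. ] meas [ 453.7 -389.1  158.6] dR 0.07 q [-0.44  0.37 -0.13 -0.   -1.07 -2.92] F [-0.1  0.3 -3.8] w 0.186 t 15.65
[6.0, -2.0, 0.0, 0.0, 0.0, -0.053, -1.0, 19.0, -5.0, 0.0, 0.0, 0.0, -0.167, -1.0, 36.0, -9.0, 0.0, 0.0, 0.0, -0.319, -1.0, 53.0, -13.0, 0.0, 0.0, 0.0, -0.471, -1.0, 71.0, -18.0, 0.0, 0.0, 0.0, -0.623, -1.0, 88.0, -22.0, 0.0, 0.0, 0.0, -0.775, -1.0, 105.0, -26.0, 0.0, 0.0, 0.0, -0.927, -1.0, 122.0, -31.0, 0.0, 0.0, 0.0, -1.079, -1.0]
[12.0, 14.0, 0.0, 0.0, 0.0, -0.152, -1.0, 24.0, 27.0, 0.0, 0.0, 0.0, -0.304, -1.0, 36.0, 40.0, 0.0, 0.0, 0.0, -0.456, -1.0, 48.0, 53.0, 0.0, 0.0, 0.0, -0.608, -1.0, 60.0, 66.0, 0.0, 0.0, 0.0, -0.76, -1.0, 72.0, 80.0, 0.0, 0.0, 0.0, -0.912, -1.0, 84.0, 93.0, 0.0, 0.0, 0.0, -1.064, -1.0, 96.0, 106.0, 0.0, 0.0, 0.0, -1.216, -1.0]
[-8.0, 15.0, 0.0, 0.0, 0.0, -0.152, -1.0, -16.0, 31.0, 0.0, 0.0, 0.0, -0.304, -1.0, -25.0, 47.0, 0.0, 0.0, 0.0, -0.456, -1.0, -33.0, 63.0, 0.0, 0.0, 0.0, -0.608, -1.0, -41.0, 79.0, 0.0, 0.0, 0.0, -0.76, -1.0, -49.0, 94.0, 0.0, 0.0, 0.0, -0.912, -1.0, -55.0, 106.0, 0.0, 0.0, 0.0, -1.026, -1.0, -58.0, 112.0, 0.0, 0.0, 0.0, -1.079, -1.0]
```

Emit:
step_arm(commands=[6, -2, 0, 0, 0, -0.053, -1, 19, -5, 0, 0, 0, -0.167, -1, 36, -9, 0, 0, 0, -0.319, -1, 53, -13, 0, 0, 0, -0.471, -1, 71, -18, 0, 0, 0, -0.623, -1, 88, -22, 0, 0, 0, -0.775, -1, 105, -26, 0, 0, 0, -0.927, -1, 122, -31, 0, 0, 0, -1.079, -1])

```text
time: 16.65
tool_pos: [448.2, -262.5, 156.9]
orientation: [-1.075, -2.95, -0.0]
ft_force: [-0.6, 1.4, -2.7]
gripper_width: 0.181
finger_force: 87.9
```

Emit:
step_arm(commands=[12, 14, 0, 0, 0, -0.152, -1, 24, 27, 0, 0, 0, -0.304, -1, 36, 40, 0, 0, 0, -0.456, -1, 48, 53, 0, 0, 0, -0.608, -1, 60, 66, 0, 0, 0, -0.76, -1, 72, 80, 0, 0, 0, -0.912, -1, 84, 93, 0, 0, 0, -1.064, -1, 96, 106, 0, 0, 0, -1.216, -1])

```text
time: 17.65
tool_pos: [443.6, -119.8, 157.2]
orientation: [0.803, -3.035, -0.001]
ft_force: [0.1, 0.4, -3.2]
gripper_width: 0.184
finger_force: 87.9
```

Emit:
step_arm(commands=[-8, 15, 0, 0, 0, -0.152, -1, -16, 31, 0, 0, 0, -0.304, -1, -25, 47, 0, 0, 0, -0.456, -1, -33, 63, 0, 0, 0, -0.608, -1, -41, 79, 0, 0, 0, -0.76, -1, -49, 94, 0, 0, 0, -0.912, -1, -55, 106, 0, 0, 0, -1.026, -1, -58, 112, 0, 0, 0, -1.079, -1])

```text
time: 18.65
tool_pos: [439.3, 6.1, 157.2]
orientation: [2.246, -2.194, -0.002]
ft_force: [-0.3, 0.1, -1.1]
gripper_width: 0.185
finger_force: 87.9
```

```bash
python3 - <<'E'
from h import *
done([122,-31,0,0,0,-1.079]);done([96,106,0,0,0,-1.216]);done([-58,112,0,0,0,-1.079])
print(cur()[1].as_euler('ZYX',degrees=True))
p,d,K,T=shot("wrist","w10"); C=cloud(d,K,T)
s=manip.observe(); L=Ro.from_rotvec(s["orientation"]).inv().apply((C-s["tool_pos"]).reshape(-1,3)).reshape(C.shape)
m=(L[...,2]>-15)&(L[...,2]<2)&(abs(L[...,1])<140)&(abs(L[...,0])<90); print("rim tool-frame",L[m].min(0),L[m].max(0),cv2.minAreaRect(L[m][:,:2].astype(np.float32)))
a,b,K2,T2=shot("scene","s3")
o=np.zeros((384,800,3),np.uint8); o[:288,:384]=cv2.resize(p[:,:,::-1],(384,288)); o[:,390:800]=cv2.resize(a[100:340,100:356,::-1],(410,384));cv2.imwrite("pics/c10.png",o)
E
```

```text
cmd [ 448.8 -263.2  158. ] meas [439.3   6.1 157.2] dR 131.61 q [ 0.39  0.11 -0.49 -0.   -0.97 -0.36] F [-0.3  0.1 -1.1] w 0.185 t 18.65
cmd [ 444.1 -120.3  158. ] meas [439.3   6.1 157.2] dR 61.94 q [ 0.39  0.11 -0.49 -0.   -0.97 -0.36] F [-0.3  0.1 -1.1] w 0.185 t 18.65
cmd [439.6   5.8 158. ] meas [439.3   6.1 157.2] dR 0.16 q [ 0.39  0.11 -0.49 -0.   -0.97 -0.36] F [-0.3  0.1 -1.1] w 0.185 t 18.65
[-8.87825745e+01 -3.81666562e-14  1.80000000e+02]
rim tool-frame [-59.56767986 -99.31745824 -14.99945203] [59.69805996 80.58631504  1.99963417] ((0.09214019775390625, -9.321510314941406), (179.8343963623047, 118.98075103759766), 89.89097595214844)
```

View pics/c10.png

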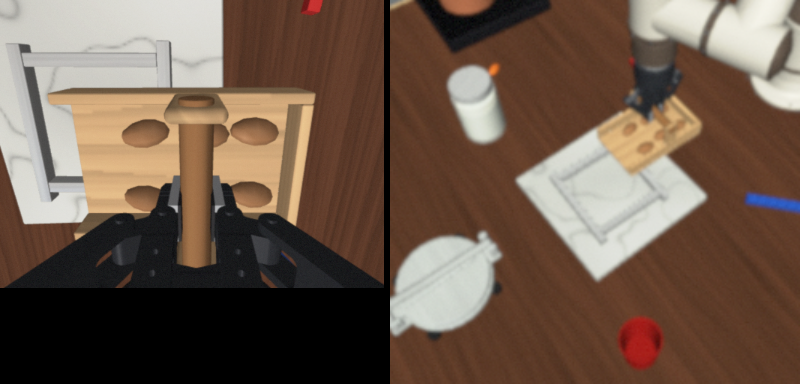

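The wrist crop (left) shows the tote level in the grip with its nuts still aboard. The scene crop (right) shows its open end at about (615,145), over the near part of the frame. Now the pour: tilt about the lip, held low inside the frame.

```bash
cat > pour.py <<'E'
from h import *
def plan(wps,yaw=-88.8):
    p0,R0=cur(); row=[]
    for th,x,y,z in wps:
        R=Rd(yaw)*Ro.from_euler('x',-th,degrees=True); p=np.array([x,y,z])-R.apply([0,-100,28.])
        r=rel(p,R,p0,R0); row+=list(r[:3].round(0))+list(r[3:].round(3))+[-1]
    print([float(v) for v in row]); return row
E
python3 - <<'E'
from pour import *
th=[2,5,9,13,17,20,22,24]; k=np.array([.05,.2,.4,.6,.8,.93,1,1])
plan([(t,539-14*a,7.6,130-75*a) for t,a in zip(th,k)])
E
```

```text
[0.0, 0.0, 0.0, -0.035, -0.0, 0.0, -1.0, 0.0, 1.0, 6.0, -0.087, -0.0, 0.0, -1.0, 0.0, 1.0, 15.0, -0.157, -0.0, 0.0, -1.0, 0.0, 0.0, 23.0, -0.227, -0.0, 0.0, -1.0, 0.0, -1.0, 32.0, -0.297, -0.0, 0.0, -1.0, -0.0, -2.0, 37.0, -0.349, -0.0, 0.0, -1.0, -0.0, -3.0, 40.0, -0.384, -0.0, 0.0, -1.0, -0.0, -5.0, 37.0, -0.419, -0.0, 0.0, -1.0]
```

Emit:
step_arm(commands=[0, 0, 0, -0.035, 0, 0, -1, 0, 1, 6, -0.087, 0, 0, -1, 0, 1, 15, -0.157, 0, 0, -1, 0, 0, 23, -0.227, 0, 0, -1, 0, -1, 32, -0.297, 0, 0, -1, 0, -2, 37, -0.349, 0, 0, -1, 0, -3, 40, -0.384, 0, 0, -1, 0, -5, 37, -0.419, 0, 0, -1])

```text
time: 19.75
tool_pos: [444.7, 5.5, 120.4]
orientation: [2.006, -1.968, -0.42]
ft_force: [0.1, 0.0, -2.8]
gripper_width: 0.187
finger_force: 88.0
```

```bash
python3 - <<'E'
from pour import *
done([0,-5,37,-.419,0,0])
l=[plan([(t,525,7.6,53) for t in (26,28,30,32,34,36,38,40)])]
r=l[0][-7:-1]
p,R=cur(); p=p+R.apply(r[:3]);R=R*Ro.from_rotvec(r[3:]); json.dump({"p":list(p),"r":list(R.as_rotvec())},open("cmd.json","w"))
plan([(t,525,7.6,53) for t in (42,44,47,50,53,55,55,55)])
E
```

```text
cmd [444.6   5.9 121. ] meas [444.7   5.5 120.4] dR 0.17 q [ 0.29  0.41 -0.22 -0.11 -1.35 -0.23] F [ 0.1  0.  -2.8] w 0.187 t 19.75
[-0.0, -2.0, -2.0, -0.035, -0.0, 0.0, -1.0, -0.0, -3.0, -6.0, -0.07, -0.0, 0.0, -1.0, -0.0, -5.0, -9.0, -0.105, -0.0, 0.0, -1.0, -0.0, -6.0, -12.0, -0.14, -0.0, 0.0, -1.0, -0.0, -8.0, -16.0, -0.174, -0.0, 0.0, -1.0, -0.0, -9.0, -19.0, -0.209, -0.0, 0.0, -1.0, -0.0, -11.0, -22.0, -0.244, -0.0, 0.0, -1.0, -0.0, -13.0, -25.0, -0.279, -0.0, 0.0, -1.0]
[-0.0, -1.0, -3.0, -0.035, -0.0, 0.0, -1.0, -0.0, -2.0, -7.0, -0.07, -0.0, 0.0, -1.0, -0.0, -4.0, -12.0, -0.122, -0.0, 0.0, -1.0, -0.0, -6.0, -17.0, -0.175, -0.0, 0.0, -1.0, -0.0, -9.0, -22.0, -0.227, -0.0, 0.0, -1.0, -0.0, -10.0, -25.0, -0.262, -0.0, 0.0, -1.0, -0.0, -10.0, -25.0, -0.262, -0.0, 0.0, -1.0, -0.0, -10.0, -25.0, -0.262, -0.0, 0.0, -1.0]
```

Emit:
step_arm(commands=[0, -2, -2, -0.035, 0, 0, -1, 0, -3, -6, -0.07, 0, 0, -1, 0, -5, -9, -0.105, 0, 0, -1, 0, -6, -12, -0.14, 0, 0, -1, 0, -8, -16, -0.174, 0, 0, -1, 0, -9, -19, -0.209, 0, 0, -1, 0, -11, -22, -0.244, 0, 0, -1, 0, -13, -25, -0.279, 0, 0, -1])

```text
time: 20.75
tool_pos: [467.5, 6.1, 138.4]
orientation: [1.832, -1.796, -0.654]
ft_force: [-0.1, 0.8, -1.8]
gripper_width: 0.185
finger_force: 88.0
```

Emit:
step_arm(commands=[0, -1, -3, -0.035, 0, 0, -1, 0, -2, -7, -0.07, 0, 0, -1, 0, -4, -12, -0.122, 0, 0, -1, 0, -6, -17, -0.175, 0, 0, -1, 0, -9, -22, -0.227, 0, 0, -1, 0, -10, -25, -0.262, 0, 0, -1, 0, -10, -25, -0.262, 0, 0, -1, 0, -10, -25, -0.262, 0, 0, -1])

```text
time: 21.75
tool_pos: [490.8, 6.6, 151.3]
orientation: [1.658, -1.625, -0.844]
ft_force: [-0.5, -0.5, -2.3]
gripper_width: 0.181
finger_force: 88.2
```

```bash
cat > nuts.py <<'E'
from h import *
def nuts(f):
    p,d,K,T=shot("wrist",f); C=cloud(d,K,T)
    h=cv2.cvtColor(p,cv2.COLOR_RGB2HSV)
    a,b,K2,T2=shot("scene",f+"s")
    o=np.zeros((400,800,3),np.uint8); o[:300,:400]=cv2.resize(p[:,:,::-1],(400,300)); o[:,400:800]=cv2.resize(a[140:300,150:310,::-1],(400,400),interpolation=cv2.INTER_CUBIC);cv2.imwrite("pics/%sc.png"%f,o)
E
python3 - <<'E'
from nuts import *
done([0,-10,-25,-.262,0,0]); nuts("w11")
E
```

```text
cmd [490.4   6.9 151.3] meas [490.8   6.6 151.3] dR 0.08 q [ 0.23  0.76  0.24 -0.18 -2.   -0.2 ] F [-0.5 -0.5 -2.3] w 0.181 t 21.75
```

View pics/w11c.png

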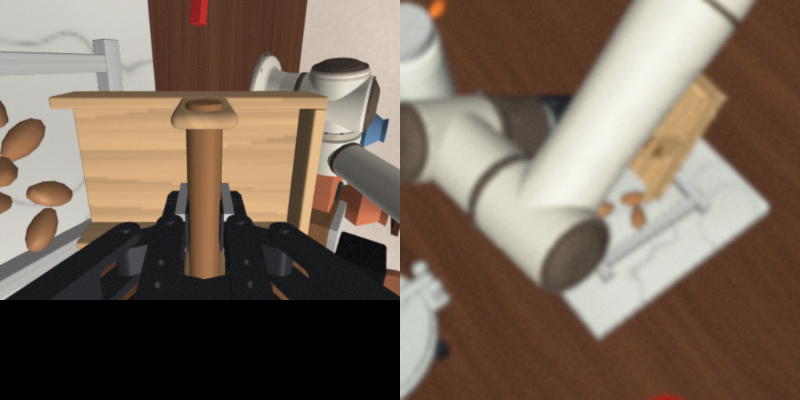

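The wrist crop shows the tote floor bare and brown nuts at (0-70,100-230) inside the frame. The scene crop shows nuts inside the closed frame as well. Now withdraw and level the tote.

```bash
python3 - <<'E'
from pour import *
r=plan([(55,522,7.6,65),(55,520,7.6,85),(50,520,7.6,105),(41,520,7.6,115),(32,520,7.6,120),(23,520,7.6,125),(14,520,7.6,130),(7,520,7.6,130)])[-7:-1]
p,R=cur(); p=p+R.apply(r[:3]);R=R*Ro.from_rotvec(r[3:]); json.dump({"p":list(p),"r":list(R.as_rotvec())},open("cmd.json","w"))
q=rel([434,-385,158],Rd(-102.1));print("a",q); p2=p+R.apply(q[:3]);R2=R*Ro.from_rotvec(q[3:]); print("b",rel([434,-385,29],Rd(-102.1),p2,R2))
E
```

```text
[-0.0, 11.0, -4.0, 0.0, -0.0, 0.0, -1.0, -0.0, 29.0, -14.0, 0.0, -0.0, 0.0, -1.0, -0.0, 47.0, -17.0, 0.087, -0.0, 0.0, -1.0, -0.0, 57.0, -6.0, 0.244, -0.0, 0.0, -1.0, -0.0, 60.0, 7.0, 0.402, -0.0, 0.0, -1.0, -0.0, 61.0, 20.0, 0.559, -0.0, 0.0, -1.0, -0.0, 59.0, 32.0, 0.716, -0.0, 0.0, -1.0, -0.0, 53.0, 44.0, 0.838, -0.0, 0.0, -1.0]
a [ 3.906e+02 -3.100e+00  1.120e+01  1.214e-01 -1.420e-02  2.321e-01]
b [-0.00e+00 -0.00e+00  1.29e+02  1.00e-04  0.00e+00  0.00e+00]
```

Emit:
step_arm(commands=[0, 11, -4, 0, 0, 0, -1, 0, 29, -14, 0, 0, 0, -1, 0, 47, -17, 0.087, 0, 0, -1, 0, 57, -6, 0.244, 0, 0, -1, 0, 60, 7, 0.402, 0, 0, -1, 0, 61, 20, 0.559, 0, 0, -1, 0, 59, 32, 0.716, 0, 0, -1, 0, 53, 44, 0.838, 0, 0, -1])

```text
time: 22.85
tool_pos: [423.7, 5.2, 171.9]
orientation: [2.185, -2.14, -0.124]
ft_force: [-0.1, 0.1, -2.6]
gripper_width: 0.181
finger_force: 88.1
```

```bash
python3 - <<'E'
from h import *
p,R=cur(); s=manip.observe(); print(p,s["tool_pos"],s["q"].round(2),s["ft_force"].round(1))
def rep(f):
    p,d,K,T=shot("wrist",f);C=cloud(d,K,T);h=cv2.cvtColor(p,cv2.COLOR_RGB2HSV)
    q=Ro.from_rotvec(s["orientation"]).inv().apply((C-s["tool_pos"]).reshape(-1,3)).reshape(C.shape)
    br=(h[...,0]<18)&(h[...,1]>90)&(h[...,2]>60)
    # inside the tote: tool z ~5..21 (above floor), away from gripper
    m=(br&(q[...,2]>-5)&(q[...,2]<16)&(abs(q[...,0])<50)&(q[...,1]>-98)&(q[...,1]<70)).astype(np.uint8)
    n,l,st,c=cv2.connectedComponentsWithStats(m); print("tote blobs",[(x[:5].tolist(),q[l==i].mean(0).round(0).tolist()) for i,x in enumerate(st) if i and x[4]>40])
    m=(br&(C[...,2]>24)&(C[...,2]<70)&(C[...,0]>470)&(C[...,0]<650)&(abs(C[...,1])<100)).astype(np.uint8)
    n,l,st,c=cv2.connectedComponentsWithStats(m); print("frame blobs",[(x[4],C[l==i].mean(0).round(0).tolist()) for i,x in enumerate(st) if i and x[4]>25])
rep("w12")
E
```

```text
[423.97282212   5.44599525 169.4690269 ] [423.68240507   5.16145006 171.90357086] [ 0.37  0.14 -0.41 -0.04 -1.13 -0.32] [-0.1  0.1 -2.6]
tote blobs []
frame blobs [(np.int32(702), [577.0, -48.0, 39.0]), (np.int32(1466), [580.0, 8.0, 41.0]), (np.int32(30), [560.0, 28.0, 36.0]), (np.int32(245), [561.0, 64.0, 39.0])]
```

Tote empty. Carry it back level and set it down.

Emit:
step_arm(commands=[50, 0, 11, 0.1214, -0.0142, 0.2321, -1, 100, -0.5, 11, 0.1214, -0.0142, 0.2321, -1, 150, -1, 11, 0.1214, -0.0142, 0.2321, -1, 200, -1.5, 11, 0.1214, -0.0142, 0.2321, -1, 250, -2, 11, 0.1214, -0.0142, 0.2321, -1, 300, -2.5, 11, 0.1214, -0.0142, 0.2321, -1, 350, -3, 11.2, 0.1214, -0.0142, 0.2321, -1, 390.6, -3.1, 11.2, 0.1214, -0.0142, 0.2321, -1])

```text
time: 23.9
tool_pos: [433.2, -386.8, 159.5]
orientation: [1.973, -2.445, -0.001]
ft_force: [0.0, 0.4, -1.3]
gripper_width: 0.184
finger_force: 88.4
```

Emit:
step_arm(commands=[0, 0, 0, 0, 0, 0, -1, 0, 0, 40, 0, 0, 0, -1, 0, 0, 80, 0, 0, 0, -1, 0, 0, 110, 0, 0, 0, -1, 0, 0, 122, 0, 0, 0, -1, 0, 0, 127, 0, 0, 0, -1, 0, 0, 128.5, 0, 0, 0, -1, 0, 0, 128.5, 0, 0, 0, -1])

```text
time: 24.9
tool_pos: [434.7, -385.4, 30.6]
orientation: [-1.974, 2.443, -0.003]
ft_force: [-0.7, -0.2, -2.1]
gripper_width: 0.184
finger_force: 88.3
```

```bash
python3 - <<'E'
from h import *
done([390.6,-3.1,11.2,.1214,-.0142,.2321]); done([0,0,128.5,0,0,0])
E
```

```text
cmd [ 434. -385.  158.] meas [ 434.7 -385.4   30.6] dR 0.11 q [-0.45  0.49 -0.32  0.   -0.76  0.23] F [-0.7 -0.2 -2.1] w 0.184 t 24.9
cmd [ 434.  -385.    29.5] meas [ 434.7 -385.4   30.6] dR 0.11 q [-0.45  0.49 -0.32  0.   -0.76  0.23] F [-0.7 -0.2 -2.1] w 0.184 t 24.9
```

Emit:
step_arm(commands=[0, 0, 1.5, 0, 0, 0, -1, 0, 0, 1.8, 0, 0, 0, -1, 0, 0, 1.8, 0, 0, 0, -1])

```text
time: 25.28
tool_pos: [434.7, -385.5, 29.4]
orientation: [-1.974, 2.443, -0.003]
ft_force: [-0.9, 2.6, 6.5]
gripper_width: 0.18
finger_force: 89.4
```

Touching down. Open, rise straight up, then go and look at the frame.

Emit:
step_arm(commands=[0, 0, 0, 0, 0, 0, -0.3, 0, 0, 0, 0, 0, 0, 0.4, 0, 0, 0, 0, 0, 0, 1, 0, 0, 0, 0, 0, 0, 1, 0, 0, -20, 0, 0, 0, 1, 0, 0, -75, 0, 0, 0, 1, 0, 0, -135, 0, 0, 0, 1, 0, 0, -190, 0, 0, 0, 1])

```text
time: 26.28
tool_pos: [434.0, -385.2, 219.9]
orientation: [-1.974, 2.444, -0.001]
ft_force: [0.1, 0.1, -0.5]
gripper_width: 1.001
finger_force: 0.0
```

```bash
python3 - <<'E'
from h import *
done([0,0,1.8,0,0,0]); done([0,0,-190,0,0,0])
p,d,K,T=shot("wrist","w13"); C=cloud(d,K,T)
m=(C[...,2]>26)&(C[...,2]<42)&(abs(C[...,0]-440)<150)&(abs(C[...,1]+381)<130)
print(cv2.minAreaRect(C[m][:,:2].astype(np.float32)),np.percentile(C[m][:,2],[50,95]))
print(rel([440,-40,330],Rd(-88.8)))
E
```

```text
cmd [ 434.  -385.    27.7] meas [ 434.  -385.2  219.9] dR 0.06 q [-0.45  0.3  -0.08  0.   -1.19  0.23] F [ 0.1  0.1 -0.5] w 1.001 t 26.275
cmd [ 434.  -385.   217.7] meas [ 434.  -385.2  219.9] dR 0.06 q [-0.45  0.3  -0.08  0.   -1.19  0.23] F [ 0.1  0.1 -0.5] w 1.001 t 26.275
((444.06060791015625, -387.007568359375), (119.47695922851562, 180.03651428222656), 77.87034606933594) [34.54233262 36.05528818]
[-3.386e+02  6.640e+01 -1.123e+02  1.000e-04  0.000e+00 -2.321e-01]
```

The tote stands upright back at its old spot. Now check the frame and the nuts from above.

Emit:
step_arm(commands=[-338.6, 66.4, -112.3, 0, 0, -0.2321, 1, -338.6, 66.4, -112.3, 0, 0, -0.2321, 1, -338.6, 66.4, -112.3, 0, 0, -0.2321, 1, -338.6, 66.4, -112.3, 0, 0, -0.2321, 1, -338.6, 66.4, -112.3, 0, 0, -0.2321, 1, -338.6, 66.4, -112.3, 0, 0, -0.2321, 1, -338.6, 66.4, -112.3, 0, 0, -0.2321, 1, -338.6, 66.4, -112.3, 0, 0, -0.2321, 1])

```text
time: 27.32
tool_pos: [440.1, -40.2, 329.5]
orientation: [2.244, -2.198, -0.001]
ft_force: [0.2, 0.7, -0.5]
gripper_width: 1.001
finger_force: 0.0
```

```bash
python3 - <<'E'
from h import *
done([-338.6,66.4,-112.3,0,0,-.2321])
p,d,K,T=shot("wrist","w14"); C=cloud(d,K,T); h=cv2.cvtColor(p,cv2.COLOR_RGB2HSV)
on=(C[...,0]>420)&(C[...,0]<690)&(abs(C[...,1]-15)<125)&(C[...,2]>15)
m=(on&(h[...,1]>90)).astype(np.uint8)
n,l,st,c=cv2.connectedComponentsWithStats(m)
for i in range(1,n):
    if st[i,4]>20: print("brown",st[i,4],C[l==i].mean(0).round(0),C[l==i][:,2].max().round())
g=(on&(C[...,2]>34)&(C[...,2]<46)&(h[...,1]<60)).astype(np.uint8)
v,u=np.nonzero(g); print("bars px",u.min(),u.max(),v.min(),v.max())
gr=cv2.cvtColor(p,cv2.COLOR_RGB2GRAY)
P=np.array([ray(K,T,a,b,40) for a,b in zip(u,v)])[:,:2]
for nm,k in (("loose",P[:,0]<484),("back",P[:,0]>636),("L",(P[:,1]>60)&(P[:,0]>492)&(P[:,0]<620)),("R",(P[:,1]<-60)&(P[:,0]>492)&(P[:,0]<620))):
    print(nm,cv2.minAreaRect(P[k].astype(np.float32)))
# continuity of bar mask between side-bar ends and loose bar, row intensities
for y in(-73,86):
    Kp=[]
    for x in np.arange(476,494,1.):
        q=T[:3,:3].T@(np.array([x,y+ (x-485)*.02,40])-T[:3,3]); w=K@q; Kp.append(gr[int(round(w[1]/w[2])),int(round(w[0]/w[2]))])
    print(y,[int(a) for a in Kp])
E
```

```text
cmd [440. -40. 330.] meas [440.1 -40.2 329.5] dR 0.05 q [ 0.28 -0.01 -0.18 -0.   -1.4  -0.26] F [ 0.2  0.7 -0.5] w 1.001 t 27.325
brown 261 [577. -46.  39.] 44.0
brown 633 [574.   0.  41.] 54.0
brown 446 [551.  45.  38.] 43.0
brown 23 [482. -28. 392.] 398.0
bars px 109 242 100 233
loose ((475.6523742675781, 5.746528625488281), (16.987306594848633, 197.90829467773438), 0.10061843693256378)
back ((642.718505859375, 12.816612243652344), (14.072810173034668, 197.31161499023438), 0.2593720555305481)
L ((556.6192626953125, 78.55599975585938), (127.05220794677734, 34.86872863769531), 1.1625617742538452)
R ((555.9947509765625, -71.97545623779297), (128.00953674316406, 14.975458145141602), 1.1676154136657715)
-73 [214, 219, 219, 219, 219, 221, 221, 221, 215, 152, 152, 206, 219, 219, 219, 216, 217, 219]
86 [226, 226, 226, 224, 224, 216, 161, 161, 200, 213, 213, 214, 217, 217, 216, 216, 216, 213]
```

```bash
python3 - <<'E'
from h import *
p,d,K,T=load("w13"); C=cloud(d,K,T); R=Ro.from_euler('z',-12.1,degrees=True)
q=R.inv().apply((C-[444,-387,0]).reshape(-1,3)).reshape(C.shape)
ins=(abs(q[...,0])<78)&(abs(q[...,1])<50)
print("tote floor px",(ins&(q[...,2]<12)).sum(),"nut-height px",(ins&(q[...,2]>14)&(q[...,2]<32)).sum())
p,d,K,T=load("w14"); C=cloud(d,K,T); h=cv2.cvtColor(p,cv2.COLOR_RGB2HSV)
m=((C[...,0]>486)&(C[...,0]<634)&(C[...,1]>-64)&(C[...,1]<77)&(C[...,2]>23)&(C[...,2]<70)&(h[...,1]>70)).astype(np.uint8)
m4=cv2.resize(m*255,None,fx=4,fy=4,interpolation=cv2.INTER_CUBIC)>127
dt=cv2.distanceTransform(m4.astype(np.uint8),cv2.DIST_L2,5)
pk=(dt==cv2.dilate(dt,np.ones((25,25))))&(dt>14)
n,l,st,c=cv2.connectedComponentsWithStats(pk.astype(np.uint8))
for i in range(1,n):
    u,v=c[i]/4; print(c[i].round(),dt[l==i].max().round(1),C[int(v),int(u)].round())
print(m.sum()); x,y,w,hh=cv2.boundingRect(m)
for r in m[y:y+hh:2,x:x+w]: print("".join(".#"[k] for k in r))
E
```

```text
tote floor px 9081 nut-height px 0
[659. 529.] 28.0 [577. -48.  42.]
[731. 604.] 26.8 [553. -21.  41.]
[728. 607.] 26.8 [553. -21.  41.]
[697. 634.] 14.8 [566. -10.  39.]
[664. 660.] 25.4 [575.  -2.  51.]
[635. 713.] 26.2 [590.  20.  42.]
[747. 736.] 23.0 [550.  29.  41.]
[783. 754.] 20.4 [537.  35.  39.]
[734. 814.] 24.8 [556.  59.  41.]
1430
..........#####......................................
.........##########..................................
........#############................................
........###############..............................
........################.............................
.........################............................
..........################...........................
...........###############...........................
.............#############...........................
...............############..........................
.................#########...........................
.....................###.........########............
..............................#############..........
...........................################.........
[... 1029 characters left out ...]
..................................##################
.....................................################
........................................############.
....................................#######..........
.................................##########..........
................................###########..........
..............................#############..........
.............................##############..........
............................##############...........
............................##############...........
............................############.............
............................##########...............
..............................######.................
```

```bash
python3 -c "
from rig import manip
print(manip.finish_job())"
```

```text
the job is handed in; nothing more can be done
None
```

The job is handed in at about 27 s of the 72 s allowed: the frame is closed flush at both ends, all six nuts are inside it, and the empty tote stands upright on the table off the slab; I viewed 11 pictures, one over the limit of 10.

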